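# Seat a test module with its ejector levers

### The job

Lift the circuit module out of its blue rest stand and set it upright in the guides of the test dock, hands off, so that it rests on the open levers. Then swing both blue-tipped levers inward, gently, stopping as soon as each end of the module is felt to be fully home in the connector. Let the levers alone drive it in: do not push on the module itself, do not ram it against the guides or force the levers once it is home, and leave the other things on the bench where they are.

Things in the scene. Friction and masses are not known exactly. Their poses are not given: they have to be found in the camera images.
- module_center (a point): Centre of the loose circuit module: upright plate 8 mm thick (x axis), 124 wide (y; 116 above the ears), 95 tall (z), about 450 g, alike front and back; point is 47.5 mm above its underside. Top 35 mm: aluminium strip, to be gripped from above across the thickness at mid width; green board below. A steel ear with a round end juts 17 mm from each narrow side, 30 to 38 mm above the underside.
- stand: Blue rest stand (fixed) in which the module stands upright at the start: base 90 x 130 x 8 mm, origin at the centre of its underside; two white rails along its y axis, tops 38 mm up, a 10 mm slot between them with its floor 8 mm up. The module is simply lifted out.
- dock: Test dock (fixed), base 75 x 236 x 8 mm, origin at its underside's centre. Black rails along y form a 11.2 mm slot at x = 0, 128 mm long, flared mouth 55 mm up. Heights of the module's underside above the origin: about 25 mm resting on the open levers, 15 to 21 touching the contacts and 4 less fully home (differs each time, not shown). Either way round fits.
- lever_left (a joint): Ejector lever at the dock's +y end, rad: 0 upright, grows outward, stops -0.35, 0.85, starts at 0.7 to 0.8, stays where left. Its toe carries the module's ear; below about 0.45 its claw presses the ear down. Home comes between -0.3 and 0.2, unknown, felt as a sharp rise of force. At the tip 2 to 4 N swings it empty, 5 to 10 N drives the module; over 22 N is too much.
- lever_right (a joint): The same lever, mirrored, at the dock's -y end; 0 = upright, growing outward (towards the dock's -y).
- lever_left_tip (a point): Middle of the blue round cross-bar (11 mm thick, 28 mm long along the dock's x axis) atop the left lever, 55 mm from its hinge; 80 mm above the dock's underside at 0.75 rad, 95 mm upright. Push it from outside towards the dock's middle with closed fingers reaching down beside it; a level push with the fingertips 65 to 70 mm up works all the way.
- lever_right_tip (a point): The same point of the right lever.
- lever_left_hinge (a point): Hinge axis of the left lever (along the dock's x), 92 mm to +y of the dock's origin and 40 mm above its underside, between two fixed steel cheeks 52 mm high.
- lever_right_hinge (a point): Hinge axis of the right lever, 92 mm to -y of the dock's origin, 40 mm up.
- contact_left (a joint): Contact block at the dock's +y end, deep in the slot: how far the module has driven it down, m: 0 at the start, 0.004 = fully home. It resists with about 7 N all the way and stays where it is left.
- contact_right (a joint): The same at the dock's -y end.
- screwdriver: Bystander: screwdriver, 160 mm, lying.
- jar: Bystander: amber jar, 52 mm across, 60 mm tall; origin under its centre.
- dish: Bystander: glass dish, 90 mm across, 16 mm tall; origin under its centre.
- lens_ring: Bystander: black lens ring, 60 mm across, 20 mm tall; origin under its centre.
- tweezers: Bystander: steel tweezers, 130 mm, lying along their y axis.

How it is judged:
By the outcome, as a careful person would: the job done as asked, in the order asked, and still so for the second after the job is handed in, with the robot touching nothing.
It also fails if it takes over 72 s, if anything falls off the work surface, if the arm or the gripper's body presses on something with over 40 N, if the wrist force passes 120 N, or if a joint passes its speed limit or range.

### The arm

A 6-joint arm with a two-finger parallel gripper is mounted at the origin on the work surface. World frame = base frame: x ahead of the robot, y to its left, z up, the work surface at z = 0. Lengths are in m, angles in rad, forces in N, time in s.
With the tool pointing down it reaches from about 0.275 to 0.85 m from the base axis. Payload 5.2 kg.
Tool frame: the origin (TCP) lies on the centre line of the jaws, within the pads' length; the fingertips stand 22 mm ahead of it and the grasp point (between the pads) lies 3 mm ahead of it; x points along the fingers, z is the direction in which the jaws open and shut, and the axes are right-handed (so a half turn about x gives the same grasp; the last joint's range is limited). The gripper opens to 85 mm and grips with 20 to 120 N. Pads are 22 mm wide; open, the fingers measure 114 mm over their backs; the gripper's body (76 mm by 85 mm) begins 54 mm behind the grasp point. The pads swing forward as they close: fully open they stand 13 mm farther back than shut.
Start: joints at [-1.497, 0.259, 1.535, -0, 1.348, -0.203], TCP at [0.15, -0.529, 0.253] pointing down, gripper open.
Joint ranges: [-3.14, 3.14], [-0.91, 2.08], [0.19, 2.58], [-1.22, 4.36], [0.22, 2.71], [-3.12, 3.12]. Speed limits (rad/s): [2.57, 2.57, 3.14, 3.14, 3.14, 3.14].

### API

Orientations are given as a unit quaternion [w, x, y, z].
In Python, from workcell import telemetry, cams, arm gives the robot as it stands. The module is installed in compiled form; this text tells all that it offers.
- The arm moves only by the tool servo_tool, never from a script. Its argument "series" is one flat list of numbers, 5 for each row, row after row: the shift along the world's x, y, z in cm, then the turn about the world's z in degrees, then the opening, from 0 (shut) to 1 (fully open). In form: [dx, dy, dz, spin, jaw, dx, dy, dz, spin, jaw, ...]. A call has 1 to 12 rows; each row shifts and turns the commanded pose from where the row before left it; what a row does not reach is not made up. A row lasts 1/8 s, in which the tool goes at most 62.5 mm and 10.7 degrees, less where a joint would pass 70% of its speed; a pose out of reach is approached as far as the arm can. A call is refused whole if a number of a shift passes 6.25 or a number of a turn 10.7, either way. A call with a gripper value outside its range is refused whole. The fingers move at their own pace and stop on an object; "newtons" is the grip in N (left out, the last holds). Time passes only in rows, so rows that do not move let the fingers close. It gives the time, the measured TCP pose, the force and the opening at its end, in the units of the state.
- telemetry.observe(): the state, without advancing time (a new reading comes with each control period).
- cams.capture(name): name is "scene" or "top" or "wrist"; returns a dict with "pixels" (420x560x3 uint8, blue, green, red), "mtx" (3x3 intrinsics, pixels), "extrinsics" (4x4, takes a point from world to camera coordinates). Camera axes: x right, y up, looking along -z (the intrinsics and any distortion apply to the point x, -y, -z); pixel columns grow to the right and rows downward; lengths in m; the calibration is good to about 2 mm. The wrist camera is an equidistant fisheye: a pixel r from the principal point sees the ray r / f radians off the axis. A picture is of the moment at which its call begins. There is no depth.
- arm.sign_off(): hands the job in, once; it reports no verdict.
The state is a dict: "t": time; "qpos": joint angles; "joint_vel": joint speeds; "joint_efforts": joint torques, N m; "tcp_pos": TCP position; "orientation": TCP orientation; "wrist_force": force on the tool from outside, world axes, zero at the start; "torque": the same for the moment, N m; "gripper_width": finger opening in m.
Only numpy, scipy, OpenCV 4.12 (cv2) and the standard library are available. Lean on these libraries where they do the work, as an engineer would, in place of code of your own. Each camera call takes 0.05 s, during which the arm holds its last target.

## Working session

There is one attempt and no reset: what is moved stays moved. The work goes in short steps, Python scripts to look and compute and a tool call to move; the robot and the scene stay as the last step left them, time stands still between calls to the robot, and variables do not carry over. Pictures are saved under pics/ and viewed, and the job is handed in when it is done.

Besides the shell and the picture viewer there is one more tool, called as a command line: name --argument value ..., lists and objects as JSON in quotes. servo_tool: Moves the arm, as the interface text tells. Its arguments: {"type":"object","properties":{"series":{"type":"array","items":{"type":"number"}},"newtons":{"type":"number"}},"required":["series"]}

```bash
mkdir -p pics; python3 - <<'E'
from workcell import telemetry, cams, arm
import cv2,numpy as np
for n in ["scene","top","wrist"]:
    c=cams.capture(n); cv2.imwrite(f"pics/{n}0.png",c["pixels"]); np.savez(f"{n}0.npz",**{k:np.array(c[k]) for k in("pixels","mtx","extrinsics")})
    print(n,c["mtx"],c["extrinsics"],[k for k in c])
print(telemetry.observe())
E
```

```text
scene [[483.30983847   0.         277.74166494]
 [  0.         483.30983847 203.58596386]
 [  0.           0.           1.        ]] [[-0.81839332  0.57454542  0.01139885  0.44038613]
 [-0.33168774 -0.48847451  0.80707862  0.14553607]
 [ 0.46927137  0.65672689  0.59033395 -1.46494034]
 [ 0.          0.          0.          1.        ]] ['pixels', 'mtx', 'extrinsics']
top [[460.40112982   0.         273.24998293]
 [  0.         460.40112982 202.85579639]
 [  0.           0.           1.        ]] [[ 0.02718389 -0.9994348   0.01977648  0.01728776]
 [ 0.99542491  0.02887706  0.09107891 -0.59457539]
 [-0.09159852  0.01721012  0.99564729 -1.11557773]
 [ 0.          0.          0.          1.        ]] ['pixels', 'mtx', 'extrinsics']
wrist [[325.1922621    0.         279.93213234]
 [  0.         325.1922621  211.13844551]
 [  0.           0.           1.        ]] [[ 0.27287957 -0.96204686 -0.00160681 -0.54883787]
 [ 0.92911186  0.26397028 -0.2589804   0.03297576]
 [ 0.24957543  0.06917755  0.96588124 -0.37697348]
 [ 0.          0.          0.          1.        ]] ['pixels', 'mtx', 'extrinsics']
{'t': 0.15, 'qpos': array([-1.49680877e+00,  2.59206150e-01,  1.53579140e+00,  2.28822252e-06,
        1.34799182e+00, -2.02810836e-01]), 'joint_vel': array([ 2.51464055e-03, -2.18689020e-03, -2.19668382e-03, -1.13414029e-03,
        5.93557399e-04, -7.88346997e-05]), 'joint_efforts': array([ 1.70279858e-03, -4.46386027e+01, -2.90820086e+01, -3.40240413e-04,
        8.11530277e-03, -1.94567434e-05]), 'tcp_pos': array([ 0.15029368, -0.52870302,  0.25266537]), 'orientation': array([ 0.56387232,  0.42661165,  0.56452309, -0.42586875]), 'wrist_force': array([-0.92488036,  0.12063102,  0.03984654]), 'torque': array([-0.01545099, -0.00028275, -0.01967616]), 'gripper_width': 0.08517197807238888}
```

View pics/scene0.png

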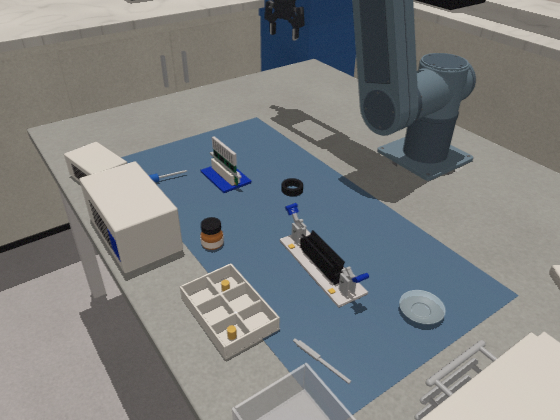

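View pics/top0.png

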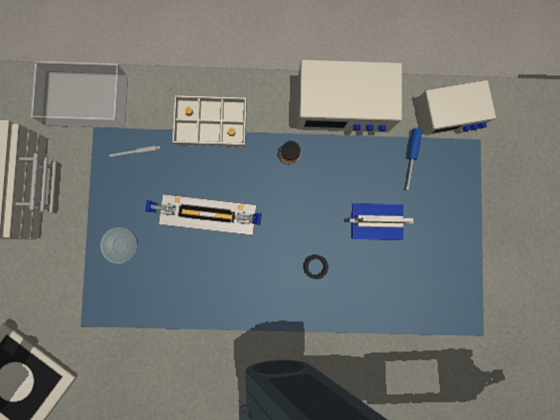

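View pics/wrist0.png

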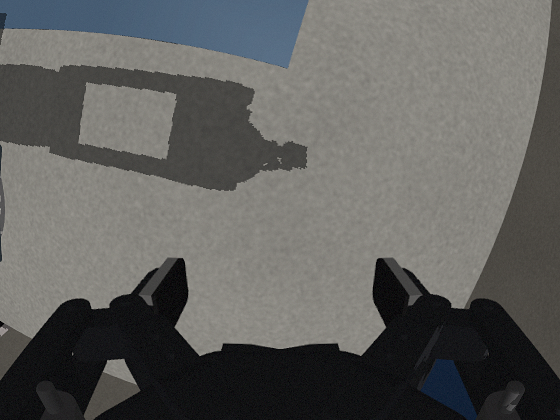

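The scene shows the dock at about (322,263) and the module in the stand at about (225,160). In the top view the dock is at (208,214) and the stand at (378,222). I'll zoom in on both.

```bash
cat > h.py <<'E'
import numpy as np,cv2
def load(f):
    d=np.load(f); return d["pixels"],d["mtx"],d["extrinsics"]
def proj(P,K,E,fish=False):
    P=np.atleast_2d(P); c=(E[:3,:3]@P.T).T+E[:3,3]; v=np.stack([c[:,0],-c[:,1],-c[:,2]],1)
    if fish:
        rho=np.hypot(v[:,0],v[:,1]); th=np.arctan2(rho,v[:,2]); s=th/np.maximum(rho,1e-9)
        return np.stack([K[0,0]*v[:,0]*s+K[0,2],K[1,1]*v[:,1]*s+K[1,2]],1)
    return np.stack([K[0,0]*v[:,0]/v[:,2]+K[0,2],K[1,1]*v[:,1]/v[:,2]+K[1,2]],1)
def back(uv,z,K,E,fish=False):
    uv=np.atleast_2d(uv).astype(float); x=(uv[:,0]-K[0,2])/K[0,0]; y=(uv[:,1]-K[1,2])/K[1,1]
    if fish:
        r=np.hypot(x,y); s=np.sin(r)/np.maximum(r,1e-9); v=np.stack([x*s,y*s,np.cos(r)],1)
    else: v=np.stack([x,y,np.ones_like(x)],1)
    d=v*[1,-1,-1]; R=E[:3,:3]; C=-R.T@E[:3,3]; d=d@R
    return C+d*((z-C[2])/d[:,2])[:,None]
def crop(img,x0,y0,x1,y1,s,f):
    cv2.imwrite(f,cv2.resize(img[y0:y1,x0:x1],None,fx=s,fy=s,interpolation=cv2.INTER_CUBIC))
E
python3 - <<'E'
from h import *
p,K,E=load("top0.npz")
a=cv2.resize(p[185:245,140:270],None,fx=6,fy=6,interpolation=cv2.INTER_CUBIC)
cv2.imwrite("pics/dock_top.png",a)
crop(p,335,190,425,250,8,"pics/stand_top.png")
print(back([[208,214]],0.02,K,E),back([[379,221]],0.1,K,E))
p,K,E=load("scene0.npz")
crop(p,270,195,380,305,5,"pics/dock_sc.png")
E
```

```text
[[0.56200322 0.19517298 0.02      ]] [[ 0.55192843 -0.21166871  0.1       ]]
```

View pics/dock_top.png

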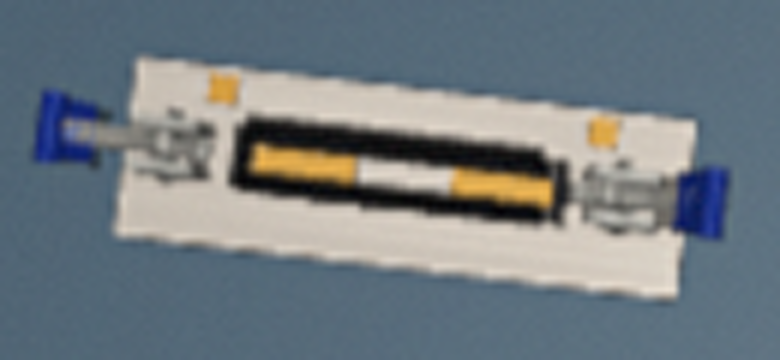

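View pics/stand_top.png

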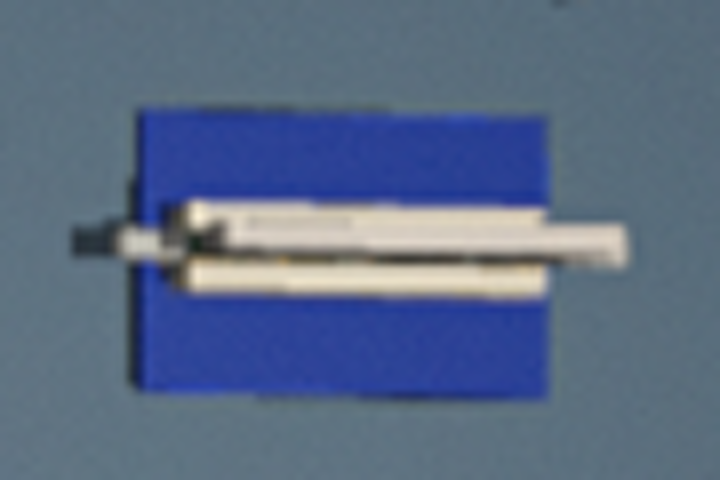

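View pics/dock_sc.png

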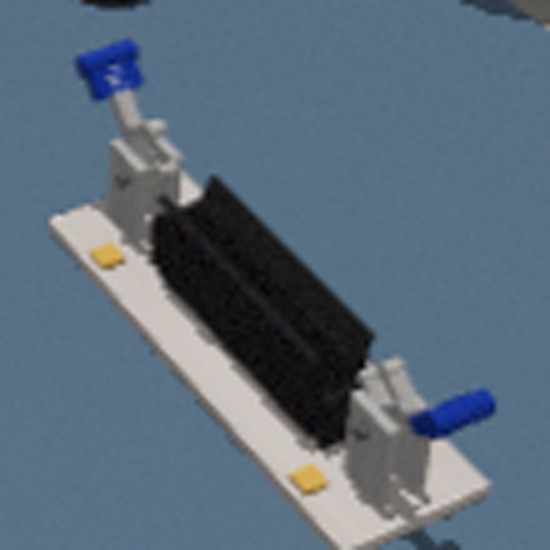

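The dock's base corners in its crop are (137,57), (695,122), (678,298) and (115,237). The stand's corners are (138,110), (546,118), (548,398) and (138,396).

```bash
python3 - <<'E'
from h import *
p,K,E=load("top0.npz")
D=np.array([(137,57),(695,122),(678,298),(115,237)])/6-0.42+[140,185]
S=np.array([(138,110),(546,118),(548,398),(138,396)])/8-0.44+[335,190]
for n,Q in(("dock",D),("stand",S)):
    W=back(Q,0.008,K,E)[:,:2]; print(n,W.round(4).tolist(),W.mean(0),"edges",[np.linalg.norm(W[i]-W[(i+1)%4]).round(4) for i in range(4)])
    e=(W[0]+W[3]-W[1]-W[2]); print("yaw of y axis deg",np.degrees(np.arctan2(-e[0],e[1])))
# module strip: right end corners, on top z=.103
M=np.array([(628,225),(628,268)])/8-.44+[335,190]
print(back(M,0.103,K,E))
# screenshot
E
python3 - <<'E'
import numpy as np
from scipy.spatial.transform import Rotation as R
q=[0.56387232,0.42661165,0.56452309,-0.42586875]
print(R.from_quat(q[1:]+q[:1]).as_matrix().round(3))
E
```

```text
dock [[0.6097, 0.313], [0.5891, 0.0785], [0.5152, 0.0833], [0.534, 0.3184]] [0.56198911 0.19828333] edges [np.float64(0.2354), np.float64(0.0741), np.float64(0.2359), np.float64(0.0758)]
yaw of y axis deg -4.801623068244478
stand [[0.6002, -0.1652], [0.6014, -0.295], [0.5129, -0.2958], [0.51, -0.1662]] [ 0.55613407 -0.23054438] edges [np.float64(0.1298), np.float64(0.0885), np.float64(0.1295), np.float64(0.0902)]
yaw of y axis deg 0.9151695161171188
[[ 0.56170117 -0.29033726  0.103     ]
 [ 0.54920833 -0.29032932  0.103     ]]
[[-0.     0.962  0.273]
 [ 0.001  0.273 -0.962]
 [-1.     0.    -0.001]]
```

servo_tool --series '[4,3,0,7.5,1,4,3,0,7.5,1,4,3,0,7.5,1,4,3,0,7.5,1,4,3,0,7.5,1,4,3,0,7.5,1,4,3,0,7.5,1,4,3,0,7.5,1,4,3,0,7.5,1,4,3,-2,7.5,1,0,0,0,0,1]'

```text
t: 1.52
tcp_pos: [0.5515, -0.2259, 0.2309]
orientation: [0.706, -0.006, 0.708, 0.008]
wrist_force: [-1.1, -0.7, -0.1]
gripper_width: 0.0856
```

```bash
cat > snap.py <<'E'
import sys
from workcell import cams,telemetry
from h import *
from scipy.spatial.transform import Rotation as R
def snap(n,tag):
    c=cams.capture(n); cv2.imwrite(f"pics/{n}{tag}.png",c["pixels"]); np.savez(f"{n}{tag}.npz",**{k:np.array(c[k]) for k in("pixels","mtx","extrinsics")})
def st():
    o=telemetry.observe(); q=o["orientation"]; m=R.from_quat([q[1],q[2],q[3],q[0]]).as_matrix()
    print("t",round(o["t"],3),"tcp",o["tcp_pos"].round(4),"zang",np.degrees(np.arctan2(m[1,2],m[0,2])).round(2),"F",o["wrist_force"].round(2),"T",o["torque"].round(2),"w",round(o["gripper_width"],4),"tool x",m[:,0].round(3))
if __name__=="__main__":
    tag=sys.argv[1]
    for n in sys.argv[2:]: snap(n,tag)
    st()
E
python3 snap.py 1 wrist
```

```text
t 1.575 tcp [ 0.5506 -0.2275  0.2318] zang 1.0 F [-0.52  0.76  0.18] T [0.02 0.02 0.02] w 0.0855 tool x [-0.003  0.001 -1.   ]
```

View pics/wrist1.png

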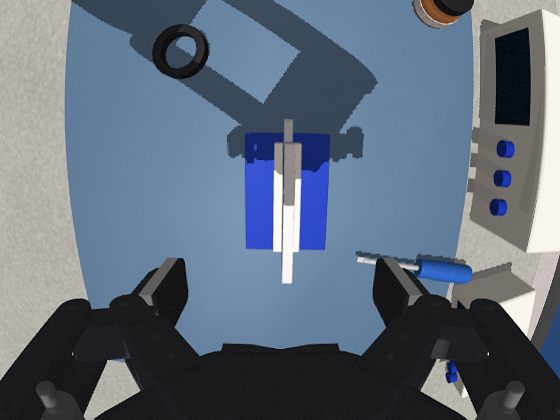

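```bash
python3 - <<'E'
from h import *
p,K,E=load("wrist1.npz")
crop(p,235,110,340,295,4,"pics/w1c.png")
print(-E[:3,:3].T@E[:3,3])
# predicted corners of strip top for module yaw .9 centered at (x,y)
a=np.radians(0.9); ex=np.array([np.cos(a),np.sin(a),0]); ey=np.array([-np.sin(a),np.cos(a),0])
for c in [(0.556,-0.2305)]:
    for z in(0.103,):
        P=[np.array([*c,z])+sx*.004*ex+sy*.058*ey for sy in(-1,1) for sx in(-1,1)]
        print(((proj(P,K,E,True)-[235,110])*4).round(0).tolist())
E
```

```text
[ 0.55040101 -0.16046595  0.35031288]
[[183.0, 689.0], [220.0, 689.0], [185.0, 131.0], [228.0, 131.0]]
```

View pics/w1c.png

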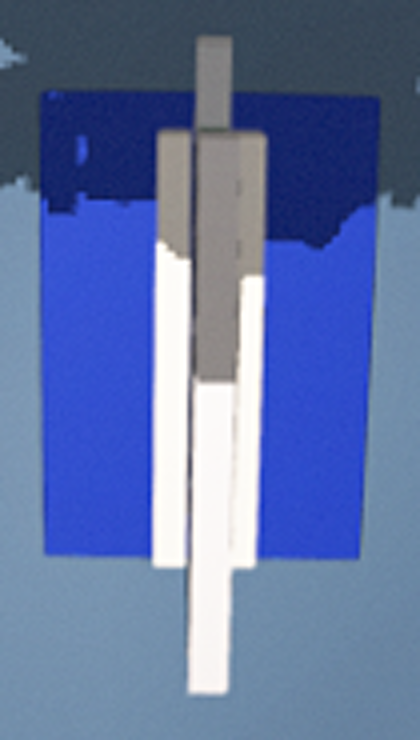

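```bash
python3 - <<'E'
from h import *
p,K,E=load("wrist1.npz")
Q=np.array([(188,693),(229,693),(197,132),(239,132)])/4-.375+[235,110]
print(back(Q,0.103,K,E,True).round(4))
Q=np.array([(41,92),(379,98),(360,558),(46,555)])/4-.375+[235,110]
W=back(Q,0.008,K,E,True);print(W.round(4),W.mean(0))
E
```

```text
[[ 0.5538 -0.2892  0.103 ]
 [ 0.5625 -0.2891  0.103 ]
 [ 0.553  -0.1725  0.103 ]
 [ 0.5609 -0.1723  0.103 ]]
[[ 0.5129 -0.1671  0.008 ]
 [ 0.6016 -0.1666  0.008 ]
 [ 0.603  -0.295   0.008 ]
 [ 0.5139 -0.2958  0.008 ]] [ 0.55785203 -0.23109273  0.008     ]
```

servo_tool --series '[0.4,-0.1,-3,-0.4,0.5,0.3,-0.15,-4,0,0.4,0,0,-4,0,0.4,0,0,-2.2,0,0.4,0,0,-1,0,0.4,0,0,0,0,0.4,0,0,0,0,0.4]'

```text
t: 2.45
tcp_pos: [0.5579, -0.2324, 0.0927]
orientation: [0.708, -0.003, 0.706, 0.002]
wrist_force: [0.1, -0.7, 0.5]
gripper_width: 0.0342
```

```bash
python3 snap.py 2 wrist scene
```

```text
t 2.55 tcp [ 0.558  -0.2321  0.0927] zang 0.45 F [ 0.34 -0.72  0.01] T [ 0.05 -0.01  0.01] w 0.034 tool x [ 0.002 -0.001 -1.   ]
```

View pics/wrist2.png

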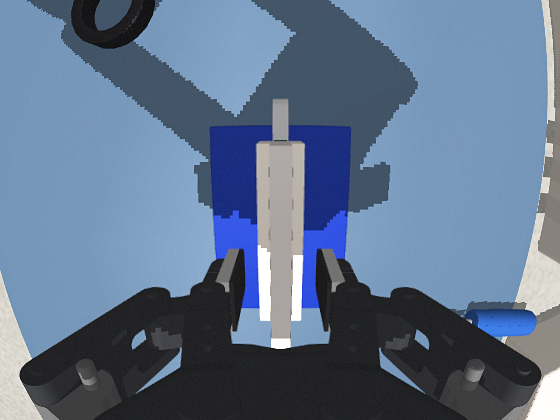

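The jaws straddle the strip: the pads are at columns 236 and 324 with the strip at about 281. I'll close them and lift.

servo_tool --newtons 50 --series '[0,0,-0.2,0,0.2,0,0,0,0,0,0,0,0,0,0,0,0,0,0,0,0,0,0,0,0]'

```text
t: 3.18
tcp_pos: [0.5576, -0.2316, 0.0897]
orientation: [0.707, -0.003, 0.707, 0.003]
wrist_force: [0.3, -0.2, 3.1]
gripper_width: 0.0073
```

```bash
python3 -c "
from snap import *
st()"
```

```text
t 3.175 tcp [ 0.5576 -0.2316  0.0897] zang 0.46 F [ 0.35 -0.22  3.13] T [ 0.12 -0.2   0.03] w 0.0073 tool x [ 0.001 -0.    -1.   ]
```

servo_tool --series '[0,0,0.5,0,0,0,0,1,0,0,0,0,2,0,0,0,0,3,0,0,0,1,4,0,0,0,4,4,0,0,0,5,0,-1,0,0,5,0,-1,0,0,5,0,-1,0,0,3,0,-1,0,0,0,0,-1.3,0,0,0,0,0,0]'

```text
t: 4.68
tcp_pos: [0.5568, -0.0019, 0.2342]
orientation: [0.706, 0.029, 0.707, -0.03]
wrist_force: [0.3, -0.3, -4.8]
gripper_width: 0.0075
```

```bash
python3 snap.py 3 wrist scene top
```

```text
t 4.825 tcp [ 0.5572 -0.0026  0.2342] zang -4.9 F [ 0.19 -0.06 -4.4 ] T [0.05 0.06 0.01] w 0.0075 tool x [-0.001 -0.    -1.   ]
```

View pics/wrist3.png

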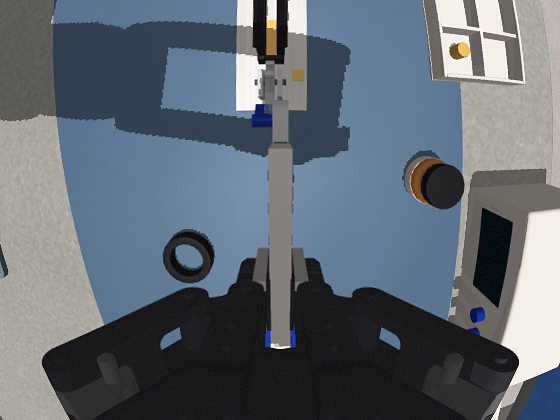

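View pics/scene3.png

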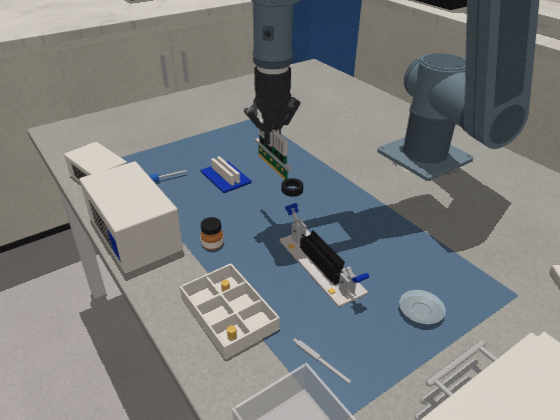

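servo_tool --series '[0,4,0,0,0,0,4,0,0,0,0,0,0,0,0,0,0,0,0,0]'

```text
t: 5.32
tcp_pos: [0.5574, 0.0775, 0.2342]
orientation: [0.706, 0.03, 0.707, -0.03]
wrist_force: [-1.1, -0.0, -5.0]
gripper_width: 0.0072
```

```bash
python3 snap.py 4 wrist; python3 -c "
from h import *
p,K,E=load('wrist4.npz'); crop(p,200,0,360,150,5,'pics/w4c.png')"
```

```text
t 5.375 tcp [0.5574 0.0772 0.2342] zang -4.89 F [-0.44  0.49 -4.62] T [-0.03  0.04  0.02] w 0.0076 tool x [-0.    -0.001 -1.   ]
```

View pics/wrist4.png

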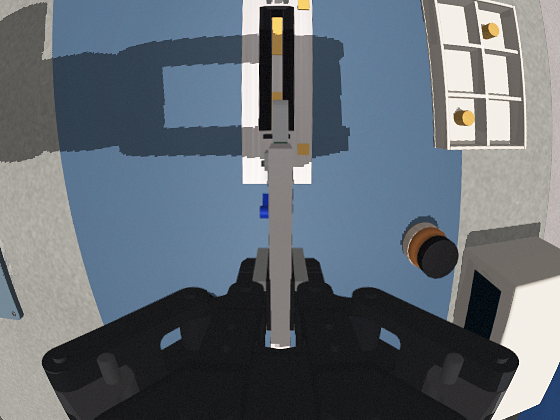

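View pics/w4c.png

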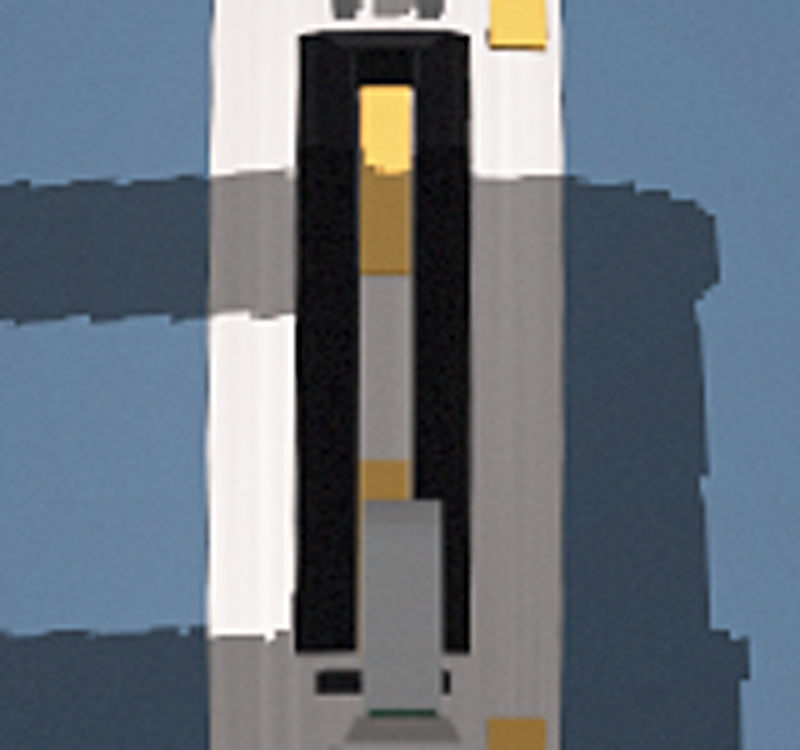

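```bash
python3 - <<'E'
from h import *
p,K,E=load("wrist4.npz")
def b(Q,z): return back(np.array(Q)/5-.4+[200,0],z,K,E,True)
for nm,Q,z in [("base",[(213,100),(211,300),(209,600),(562,100),(564,300),(564,600)],.008),("railouter",[(299,100),(297,300),(295,600),(470,100),(470,300),(470,600)],.055),("slotfloor",[(360,100),(360,300),(359,600),(413,100),(412,300)],.012)]:
    W=b(Q,z)[:,:2]; print(nm,W.round(4).tolist())
    n=3
    print(" mids",((W[:2]+W[3:5])/2).round(4).tolist())
print("rail ends far/near",b([(384,33),(384,652)],.055).round(4))
# edge-based base end: full image (243..312,184)
print("base near corners",back([(243,184),(311.5,184)],.008,K,E,True))
# my module strip top: far end corners; top z = tcp-0.0817+0.095
z=.2342-.0817+.095
print(z,back(np.array([(269,145),(293,145),(267,345),(295,345)]),z,K,E,True).round(4))
E
python3 -c "
from h import *
p,K,E=load('wrist4.npz'); crop(p,240,130,320,190,10,'pics/w4d.png');crop(p,200,230,360,350,5,'pics/w4e.png')"
```

```text
base [[0.5329, 0.2638], [0.529, 0.2181], [0.523, 0.1534], [0.6067, 0.2572], [0.6028, 0.2116], [0.5974, 0.1469]]
 mids [[0.5698, 0.2605], [0.5659, 0.2148]]
railouter [[0.5527, 0.2454], [0.5492, 0.2061], [0.544, 0.1504], [0.5839, 0.2427], [0.5804, 0.2033], [0.5756, 0.1476]]
 mids [[0.5683, 0.2441], [0.5648, 0.2047]]
slotfloor [[0.564, 0.2589], [0.5602, 0.2139], [0.5546, 0.1502], [0.575, 0.2579], [0.5709, 0.2129]]
 mids [[0.5695, 0.2584], [0.5656, 0.2134]]
rail ends far/near [[0.5694 0.2577 0.055 ]
 [0.5593 0.1394 0.055 ]]
base near corners [[0.51767004 0.08418094 0.008     ]
 [0.59152475 0.07784629 0.008     ]]
0.2475 [[0.5588 0.1372 0.2475]
 [0.5665 0.1365 0.2475]
 [0.5504 0.0592 0.2475]
 [0.5617 0.0582 0.2475]]
```

View pics/w4d.png

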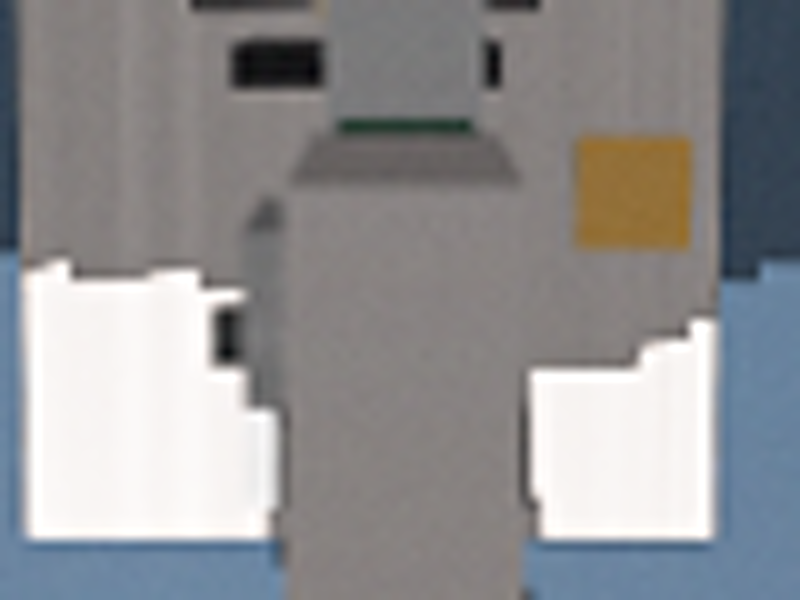

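View pics/w4e.png

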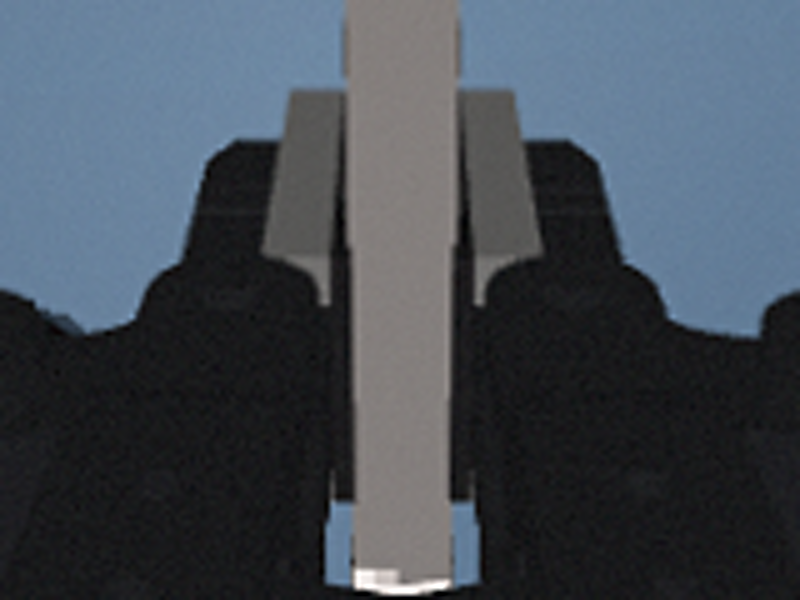

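servo_tool --series '[0.3,4,0,-0.1,0,0.3,4,0,0,0,0.1,3,0,0,0,0,1.1,0,0,0,0,0,-3,0,0,0,0,-2.5,0,0,0,0,0,0,0,0,0,0,0,0]'

```text
t: 6.38
tcp_pos: [0.5652, 0.1986, 0.1803]
orientation: [0.707, 0.031, 0.706, -0.031]
wrist_force: [-0.1, -0.7, -5.1]
gripper_width: 0.0071
```

```bash
python3 snap.py 5 wrist scene; python3 -c "
from h import *
p,K,E=load('scene5.npz'); crop(p,250,130,390,310,4,'pics/s5c.png')
p,K,E=load('wrist5.npz'); crop(p,210,30,350,300,3,'pics/w5c.png')"
```

```text
t 6.475 tcp [0.5654 0.1991 0.1809] zang -4.98 F [-0.37 -0.08 -5.22] T [-0.01  0.02 -0.02] w 0.0074 tool x [ 0.003  0.    -1.   ]
```

View pics/s5c.png

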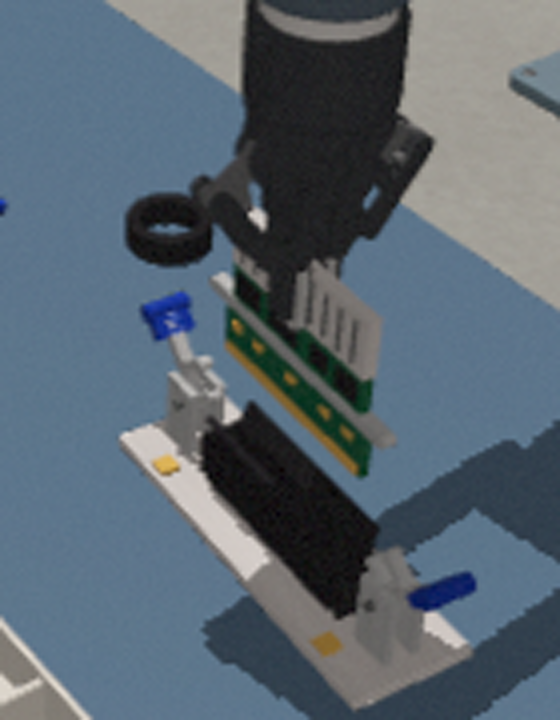

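View pics/w5c.png

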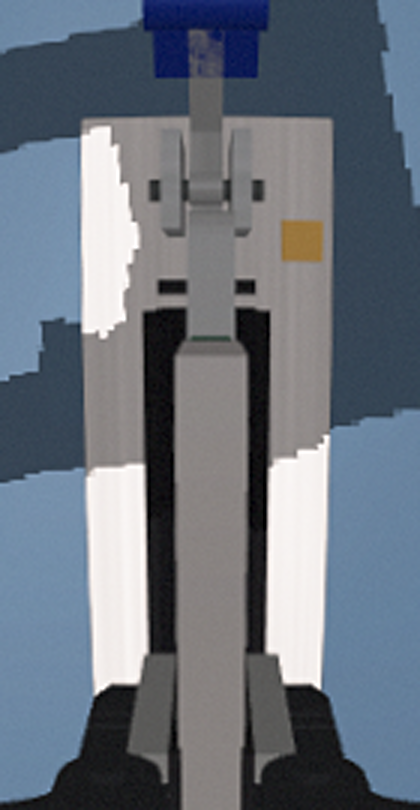

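```bash
python3 - <<'E'
from h import *
p,K,E=load("wrist5.npz")
def b(Q,z): return back(np.array(Q)/3-.33+[210,30],z,K,E,True)
print("base far corners",b([(81,119),(332,119)],.008).round(4).tolist())
for r,l,rr in [(320,143,270),(600,148,267)]: print("rail",b([(l,r),(rr,r)],.055).mean(0).round(4))
for r,l,rr in [(160,81,332),(600,91,325)]: print("base",b([(l,r),(rr,r)],.008).mean(0).round(4))
zt=.1809-.0817+.095
for r,l,rr in [(354,175,248),(640,179,246)]: print("mod",b([(l,r),(rr,r)],zt).round(4).tolist(),b([(l,r),(rr,r)],zt).mean(0).round(4))
print("lever tip",b([(206,8)],.08))
print(-E[:3,:3].T@E[:3,3], E[:3,:3].T@[0,0,-1])
# predicted slot in scene
E
```

```text
base far corners [[0.5375, 0.3192, 0.008], [0.6113, 0.3126, 0.008]]
rail [0.5693 0.2564 0.055 ]
rail [0.5631 0.1836 0.055 ]
base [0.5733 0.3033 0.008 ]
base [0.5618 0.1681 0.008 ]
mod [[0.5664, 0.2574, 0.1942], [0.5742, 0.2567, 0.1942]] [0.5703 0.2571 0.1942]
mod [[0.5637, 0.2249, 0.1942], [0.5714, 0.2242, 0.1942]] [0.5675 0.2246 0.1942]
lever tip [[0.57562164 0.32887823 0.08      ]]
[0.5706396  0.26416107 0.29953155] [-0.02117749 -0.25851301 -0.96577562]
```

servo_tool --series '[-0.1,-0.1,-1.5,0,0,0,0,-1.5,0,0,0,0,-0.8,0,0,0,0,0,0,0,0,0,0,0,0]'

```text
t: 7.1
tcp_pos: [0.5636, 0.1985, 0.1415]
orientation: [0.707, 0.03, 0.706, -0.03]
wrist_force: [-0.1, 0.8, -4.7]
gripper_width: 0.0075
```

```bash
python3 snap.py 6 wrist scene; python3 -c "
from h import *
p,K,E=load('scene6.npz'); crop(p,270,170,390,310,5,'pics/s6c.png')
p,K,E=load('wrist6.npz'); crop(p,210,30,350,300,3,'pics/w6c.png')"
```

```text
t 7.2 tcp [0.5638 0.1985 0.1418] zang -4.94 F [ 0.56  0.92 -4.23] T [ 0.01 -0.05  0.03] w 0.0074 tool x [ 0.001  0.    -1.   ]
```

View pics/s6c.png

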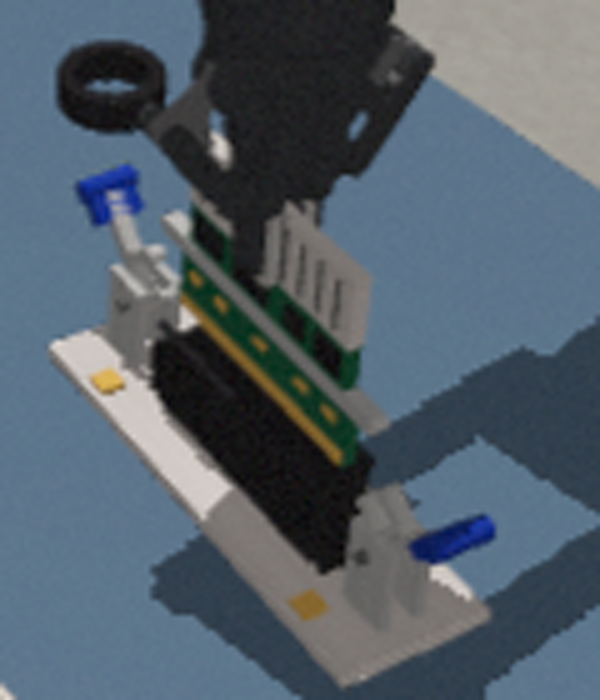

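View pics/w6c.png

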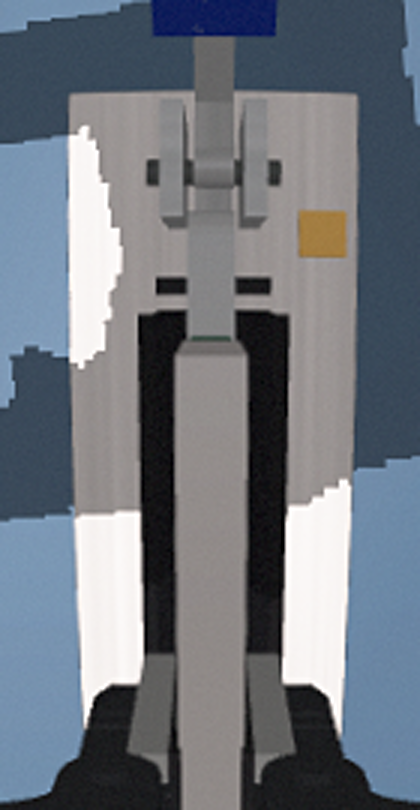

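```bash
python3 - <<'E'
from h import *
p,K,E=load("wrist6.npz")
def b(Q,z): return back(np.array(Q)/3-.33+[210,30],z,K,E,True)
def c(n,P): 
    P=np.array(P); e=np.array([.0872,.9962]); print(n,P[:2].round(4),"x at y=.1984:",(P[0]-(P[1]-.1984)*.0875).round(4))
print("far base",b([(69,95),(358,95)],.008).mean(0).round(4))
for r,l,rr in [(320,138.5,289),(600,144,283)]: c("rail",b([(l,r),(rr,r)],.055).mean(0))
for r,l,rr in [(160,69.5,357),(600,79,348)]: c("base",b([(l,r),(rr,r)],.008).mean(0))
zt=.1416-.0817+.095
for r,l,rr in [(354,175,248),(640,179,246)]: c("mod",b([(l,r),(rr,r)],zt).mean(0))
c("ear",b([(188,300),(235,300)],zt-.057).mean(0))
E
```

```text
far base [0.5744 0.3155 0.008 ]
rail [0.5693 0.2575] x at y=.1984: 0.5641
rail [0.5639 0.1962] x at y=.1984: 0.5641
base [0.5728 0.2981] x at y=.1984: 0.5641
base [0.5628 0.1807] x at y=.1984: 0.5643
mod [0.5686 0.257 ] x at y=.1984: 0.5635
mod [0.5659 0.2244] x at y=.1984: 0.5636
ear [0.5691 0.2622] x at y=.1984: 0.5635
```

servo_tool --series '[0.06,-0.1,0,0,0,0,0,-0.5,0,0,0,0,-0.5,0,0,0,0,-0.5,0,0,0,0,-0.5,0,0,0,0,-0.5,0,0,0,0,0,0,0]'

```text
t: 8.07
tcp_pos: [0.5635, 0.1974, 0.1157]
orientation: [0.706, 0.03, 0.707, -0.031]
wrist_force: [0.0, -0.3, -6.4]
gripper_width: 0.0074
```

```bash
python3 -c "
from snap import *
st()"
```

```text
t 8.075 tcp [0.5635 0.1974 0.1157] zang -4.94 F [ 0.02 -0.26 -6.37] T [ 0.04 -0.01  0.01] w 0.0074 tool x [-0.001 -0.    -1.   ]
```

Inside the guides with no lateral force. I'll descend the last part slowly.

servo_tool --series '[0,0,-0.3,0,0,0,0,-0.3,0,0,0,0,0,0,0]'

```text
t: 8.45
tcp_pos: [0.5637, 0.1974, 0.11]
orientation: [0.706, 0.03, 0.707, -0.031]
wrist_force: [-0.4, -0.5, -4.8]
gripper_width: 0.0075
```

```bash
python3 -c "
from snap import *
st()"
```

```text
t 8.45 tcp [0.5637 0.1974 0.11  ] zang -4.94 F [-0.39 -0.49 -4.81] T [ 0.08 -0.04  0.02] w 0.0075 tool x [-0.001 -0.    -1.   ]
```

servo_tool --series '[0,0,-0.1,0,0,0,0,-0.1,0,0,0,0,0,0,0]'

```text
t: 8.82
tcp_pos: [0.5639, 0.1974, 0.1083]
orientation: [0.706, 0.03, 0.706, -0.03]
wrist_force: [1.0, 0.2, -5.8]
gripper_width: 0.0077
```

```bash
python3 -c "
from snap import *
st()"
```

```text
t 8.825 tcp [0.5639 0.1974 0.1083] zang -4.94 F [ 1.04  0.18 -5.79] T [ 0.04  0.02 -0.01] w 0.0077 tool x [-0. -0. -1.]
```

servo_tool --series '[0,0,-0.1,0,0,0,0,0,0,0]'

```text
t: 9.07
tcp_pos: [0.5639, 0.1975, 0.1073]
orientation: [0.706, 0.031, 0.706, -0.03]
wrist_force: [-0.5, 0.4, -5.1]
gripper_width: 0.0074
```

servo_tool --series '[0,0,-0.05,0,0,0,0,0,0,0]'

```text
t: 9.32
tcp_pos: [0.564, 0.1974, 0.107]
orientation: [0.707, 0.03, 0.706, -0.03]
wrist_force: [-0.4, 0.0, -3.6]
gripper_width: 0.0072
```

servo_tool --series '[0,0,-0.05,0,0,0,0,0,0,0]'

```text
t: 9.57
tcp_pos: [0.5641, 0.1974, 0.1069]
orientation: [0.707, 0.03, 0.706, -0.03]
wrist_force: [-1.1, -1.6, 0.6]
gripper_width: 0.0072
```

servo_tool --series '[0,0,-0.05,0,0,0,0,0,0,0]'

```text
t: 9.82
tcp_pos: [0.5641, 0.1974, 0.1067]
orientation: [0.707, 0.03, 0.706, -0.03]
wrist_force: [-3.8, -2.1, 5.1]
gripper_width: 0.0069
```

servo_tool --series '[0,0,0.07,0,0,0,0,0,0,0.12,0,0,0,0,0.3,0,0,0,0,0.3,0,0,0,0,0.3]'

```text
t: 10.45
tcp_pos: [0.564, 0.1975, 0.1065]
orientation: [0.706, 0.03, 0.706, -0.03]
wrist_force: [-0.4, -0.1, -0.4]
gripper_width: 0.0258
```

```bash
python3 snap.py 7 wrist scene; python3 -c "
from h import *
p,K,E=load('scene7.npz'); crop(p,270,170,390,310,5,'pics/s7c.png')
p,K,E=load('wrist7.npz'); crop(p,180,30,380,350,2,'pics/w7c.png')"
```

```text
t 10.55 tcp [0.5639 0.1975 0.1065] zang -4.94 F [-0.09 -0.23 -0.12] T [0.02 0.02 0.06] w 0.025 tool x [-0.  0. -1.]
```

View pics/s7c.png

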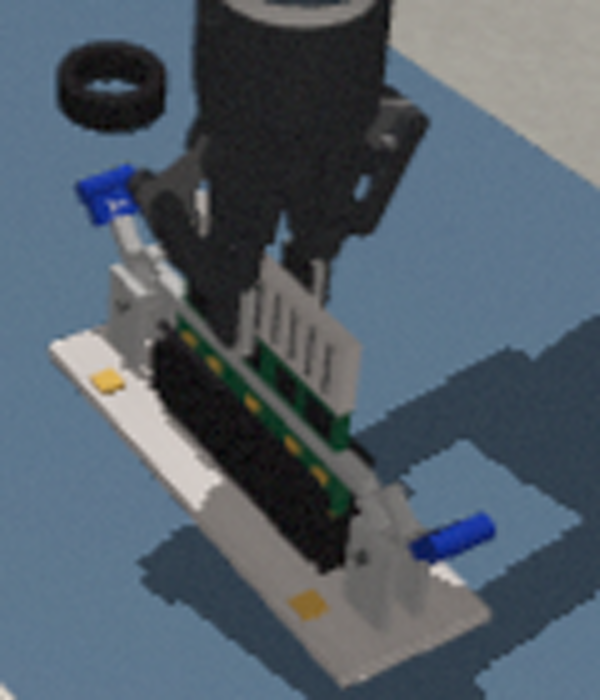

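View pics/w7c.png

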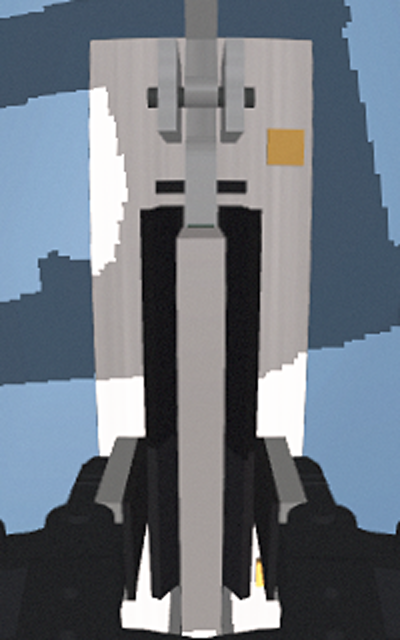

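The module is seated in the guides at both ends and released. I'll retreat straight up, then go outside the left (+y) lever.

servo_tool --series '[0,0,0.5,0,0.3,0,0,2.5,0,0.3,0,0,4,0,0.3,0,0,3,0,0.3,0.4,4,0,0,0,0.4,4,0,0,0,0.4,4,0,0,0,0.3,4.2,0,0,0,0,0,0,0,0]'

```text
t: 11.68
tcp_pos: [0.5784, 0.3624, 0.2064]
orientation: [0.707, 0.03, 0.706, -0.029]
wrist_force: [-0.1, -1.3, 0.4]
gripper_width: 0.0003
```

```bash
python3 snap.py 8 wrist scene top; python3 -c "
from h import *
p,K,E=load('scene8.npz'); crop(p,270,150,390,310,5,'pics/s8c.png')"
```

```text
t 11.825 tcp [0.5788 0.3588 0.2065] zang -4.94 F [0.08 0.68 0.03] T [-0.04  0.02 -0.05] w 0.0004 tool x [-0.    -0.001 -1.   ]
```

View pics/s8c.png

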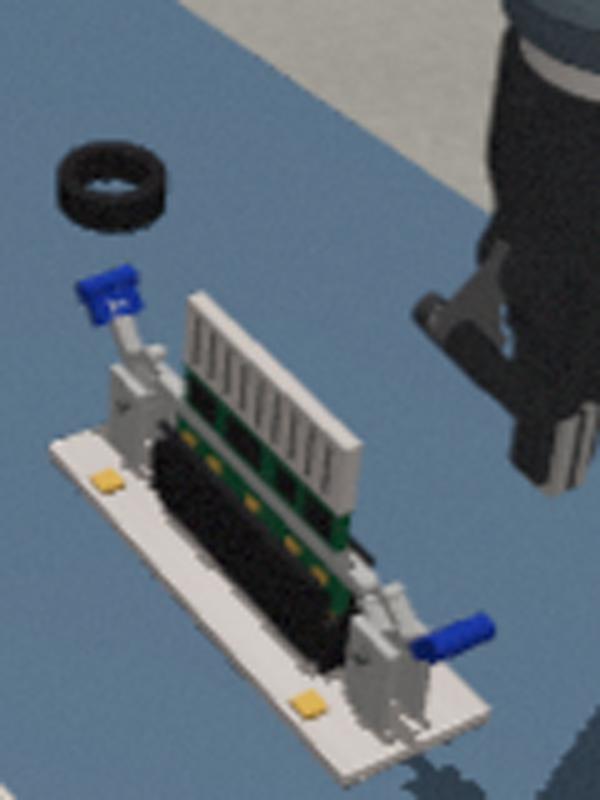

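View pics/wrist8.png

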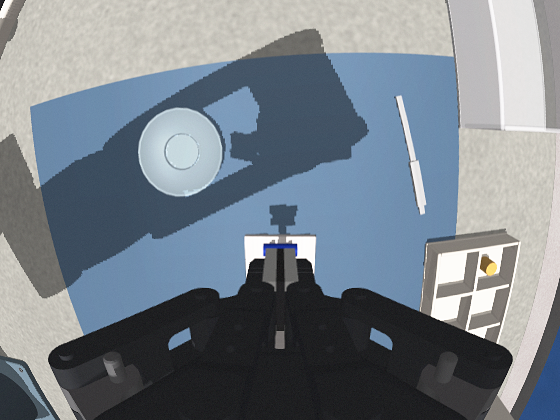

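The module stands upright on the levers and the fingers are just outside the left blue bar. I'll descend.

servo_tool --series '[0,0,-4,0,0,0,0,-4,0,0,0,0,-3,0,0,0,0,-0.75,0,0,-0.04,-0.5,0,0,0,-0.04,-0.5,0,0,0,0,0,0,0,0]'

```text
t: 12.7
tcp_pos: [0.579, 0.3491, 0.0907]
orientation: [0.707, 0.031, 0.706, -0.03]
wrist_force: [-0.5, -0.0, -1.0]
gripper_width: 0.0005
```

```bash
python3 snap.py 9 scene; python3 -c "
from h import *
p,K,E=load('scene9.npz'); crop(p,270,170,400,310,5,'pics/s9c.png')"
```

```text
t 12.75 tcp [0.5788 0.3493 0.0904] zang -4.97 F [0.27 0.23 0.04] T [-0.02 -0.   -0.06] w 0.0 tool x [ 0.002  0.001 -1.   ]
```

View pics/s9c.png

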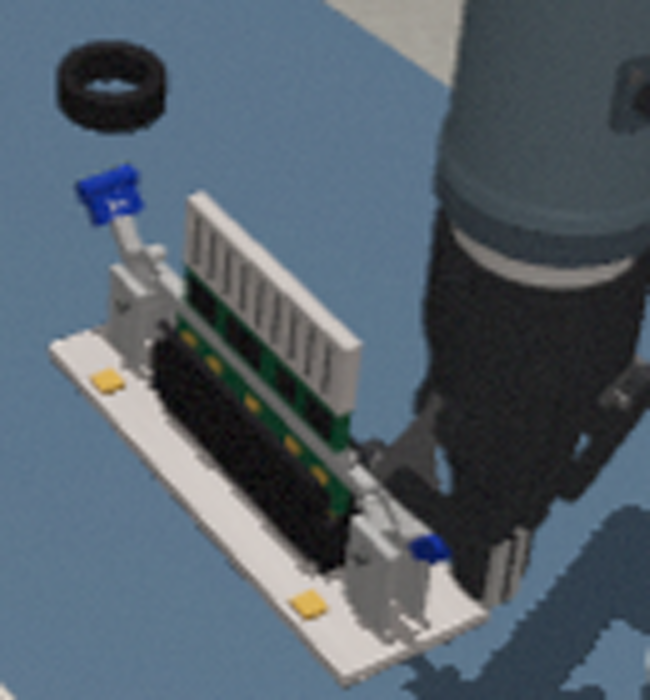

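servo_tool --series '[-0.03,-0.3,0,0,0,-0.03,-0.3,0,0,0,-0.03,-0.3,0,0,0,-0.03,-0.3,0,0,0]'

```text
t: 13.25
tcp_pos: [0.5782, 0.341, 0.0917]
orientation: [0.708, 0.033, 0.705, -0.028]
wrist_force: [-0.1, 8.3, 6.2]
gripper_width: 0.0
```

servo_tool --series '[-0.03,-0.3,0,0,0,-0.03,-0.3,0,0,0]'

```text
t: 13.5
tcp_pos: [0.5768, 0.3323, 0.09]
orientation: [0.707, 0.031, 0.706, -0.03]
wrist_force: [0.1, 2.5, 2.2]
gripper_width: 0.0002
```

servo_tool --series '[-0.02,-0.2,0,0,0,-0.02,-0.2,0,0,0]'

```text
t: 13.75
tcp_pos: [0.5757, 0.327, 0.0886]
orientation: [0.706, 0.03, 0.707, -0.031]
wrist_force: [1.0, 1.7, 1.0]
gripper_width: -0.0003
```

servo_tool --series '[-0.02,-0.2,0,0,0]'

```text
t: 13.88
tcp_pos: [0.5755, 0.3249, 0.0886]
orientation: [0.706, 0.03, 0.707, -0.031]
wrist_force: [-0.2, 1.7, 1.0]
gripper_width: 0.0
```

```bash
python3 snap.py 10 scene; python3 -c "
from h import *
p,K,E=load('scene10.npz'); crop(p,270,170,400,310,5,'pics/s10c.png')"
```

```text
t 13.925 tcp [0.5755 0.3247 0.0886] zang -4.96 F [ 0.16  0.26 -0.21] T [0.14 0.01 0.  ] w -0.0001 tool x [-0.001 -0.001 -1.   ]
```

View pics/s10c.png

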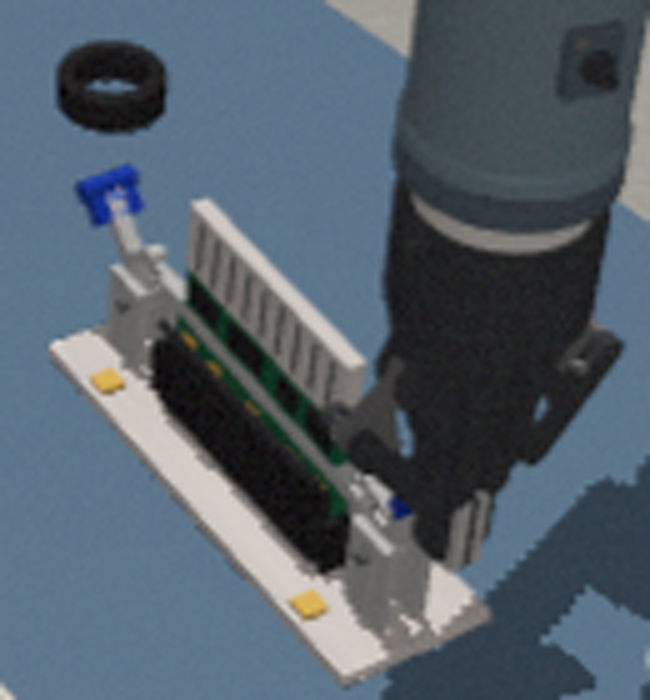

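Left is at about 0.34 rad, with its end lowered. Next is the right lever.

servo_tool --series '[0.1,1.2,0,0,0,0,0,5,0,0,0,0,5.5,0,0,-0.55,-6,0,0,0,-0.55,-6,0,0,0,-0.5,-6,0,0,0,-0.5,-6,0,0,0,-0.5,-5.9,0,0,0,0,0,-2.5,0,0,0,0,0,0,0]'

```text
t: 15.18
tcp_pos: [0.5495, 0.0381, 0.1674]
orientation: [0.705, 0.031, 0.708, -0.031]
wrist_force: [-0.2, 0.3, -0.0]
gripper_width: 0.0001
```

```bash
python3 -c "
from snap import *
st()"
```

```text
t 15.175 tcp [0.5495 0.0381 0.1674] zang -5.03 F [-0.15  0.33 -0.05] T [-0.02  0.03  0.03] w 0.0001 tool x [-0.004  0.001 -1.   ]
```

servo_tool --series '[0,0,-3.5,0,0,0,0,-3.2,0,0,0,0,-1,0,0,0.05,0.5,0,0,0,0.05,0.5,0,0,0,0,0,0,0,0]'

```text
t: 15.92
tcp_pos: [0.5526, 0.049, 0.0933]
orientation: [0.707, 0.03, 0.706, -0.03]
wrist_force: [-0.0, -0.1, -0.3]
gripper_width: 0.0002
```

```bash
python3 snap.py 11 wrist scene; python3 -c "
from h import *
p,K,E=load('scene11.npz'); crop(p,250,130,380,310,4,'pics/s11c.png')"
```

```text
t 16.025 tcp [0.5522 0.0486 0.0929] zang -4.91 F [0.29 0.38 0.21] T [-0.04 -0.04  0.01] w 0.0001 tool x [ 0.002 -0.    -1.   ]
```

View pics/s11c.png

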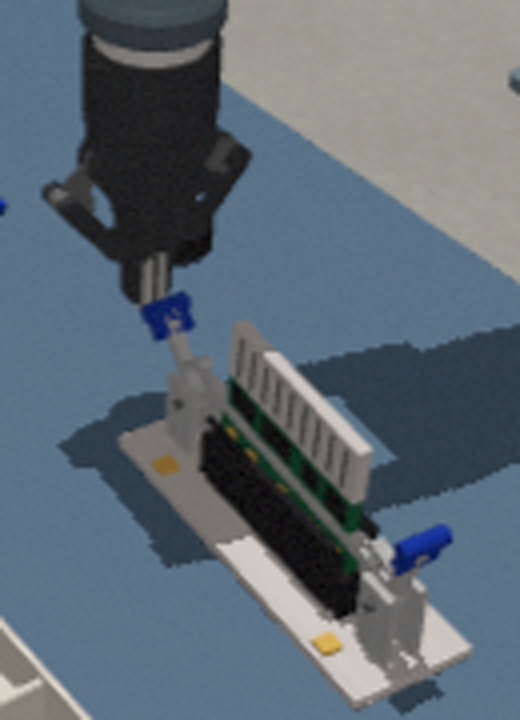

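View pics/wrist11.png

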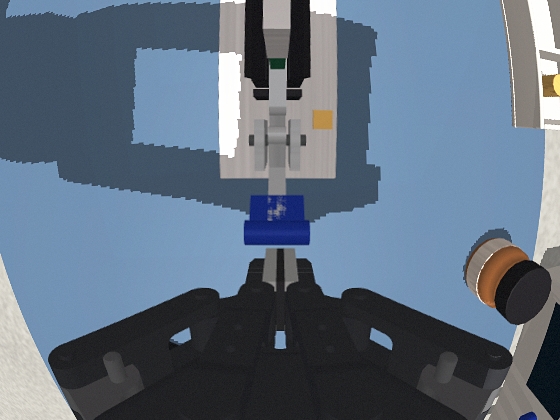

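servo_tool --series '[0,0,-0.3,0,0,0.03,0.3,0,0,0,0.03,0.3,0,0,0,0.03,0.3,0,0,0,0.03,0.3,0,0,0,0.03,0.3,0,0,0]'

```text
t: 16.77
tcp_pos: [0.5536, 0.0632, 0.0894]
orientation: [0.707, 0.03, 0.706, -0.031]
wrist_force: [-0.3, -3.3, 2.5]
gripper_width: -0.0001
```

servo_tool --series '[0.03,0.3,0,0,0,0.03,0.3,0,0,0]'

```text
t: 17.02
tcp_pos: [0.5537, 0.0699, 0.0889]
orientation: [0.706, 0.031, 0.707, -0.03]
wrist_force: [-0.6, -1.4, 1.5]
gripper_width: 0.0
```

servo_tool --series '[0.02,0.2,0,0,0]'

```text
t: 17.15
tcp_pos: [0.5538, 0.0719, 0.0888]
orientation: [0.706, 0.031, 0.707, -0.03]
wrist_force: [-0.5, -1.6, 1.1]
gripper_width: 0.0003
```

servo_tool --series '[0.02,0.2,0,0,0]'

```text
t: 17.27
tcp_pos: [0.554, 0.0738, 0.0888]
orientation: [0.706, 0.03, 0.707, -0.03]
wrist_force: [-0.8, -2.5, 1.7]
gripper_width: -0.0001
```

servo_tool --series '[0.015,0.15,0,0,0]'

```text
t: 17.4
tcp_pos: [0.5542, 0.0752, 0.0889]
orientation: [0.706, 0.03, 0.707, -0.03]
wrist_force: [0.0, -1.8, 1.4]
gripper_width: 0.0001
```

servo_tool --series '[0.015,0.15,0,0,0]'

```text
t: 17.52
tcp_pos: [0.5544, 0.0766, 0.0889]
orientation: [0.706, 0.03, 0.707, -0.03]
wrist_force: [-0.2, -0.9, 1.1]
gripper_width: 0.0005
```

servo_tool --series '[0.015,0.15,0,0,0]'

```text
t: 17.65
tcp_pos: [0.5546, 0.0779, 0.089]
orientation: [0.706, 0.03, 0.706, -0.031]
wrist_force: [-0.3, -2.3, 1.1]
gripper_width: 0.0001
```

servo_tool --series '[0.015,0.15,0,0,0]'

```text
t: 17.77
tcp_pos: [0.5549, 0.0794, 0.0891]
orientation: [0.706, 0.03, 0.706, -0.031]
wrist_force: [-0.4, -1.2, 1.9]
gripper_width: 0.0
```

servo_tool --series '[0.015,0.15,0,0,0]'

```text
t: 17.9
tcp_pos: [0.5551, 0.081, 0.0891]
orientation: [0.707, 0.03, 0.706, -0.031]
wrist_force: [-0.7, -0.8, 0.9]
gripper_width: 0.0001
```

servo_tool --series '[0.015,0.15,0,0,0]'

```text
t: 18.02
tcp_pos: [0.5552, 0.0825, 0.0891]
orientation: [0.707, 0.031, 0.706, -0.031]
wrist_force: [-0.4, -1.4, 1.0]
gripper_width: 0.0001
```

servo_tool --series '[0.015,0.15,0,0,0]'

```text
t: 18.15
tcp_pos: [0.5553, 0.084, 0.089]
orientation: [0.706, 0.03, 0.706, -0.03]
wrist_force: [-0.0, -1.2, 1.1]
gripper_width: -0.0002
```

Still free at about 0.1 rad. I'll check the picture.

```bash
python3 snap.py 12 wrist scene; python3 -c "
from h import *
p,K,E=load('scene12.npz'); crop(p,270,150,390,310,5,'pics/s12c.png')
p,K,E=load('wrist12.npz'); crop(p,190,0,370,280,3,'pics/w12c.png')"
```

```text
t 18.25 tcp [0.5553 0.0842 0.089 ] zang -4.93 F [ 0.38 -1.19  0.78] T [-0.12 -0.03  0.03] w -0.0001 tool x [ 0.  0. -1.]
```

View pics/s12c.png

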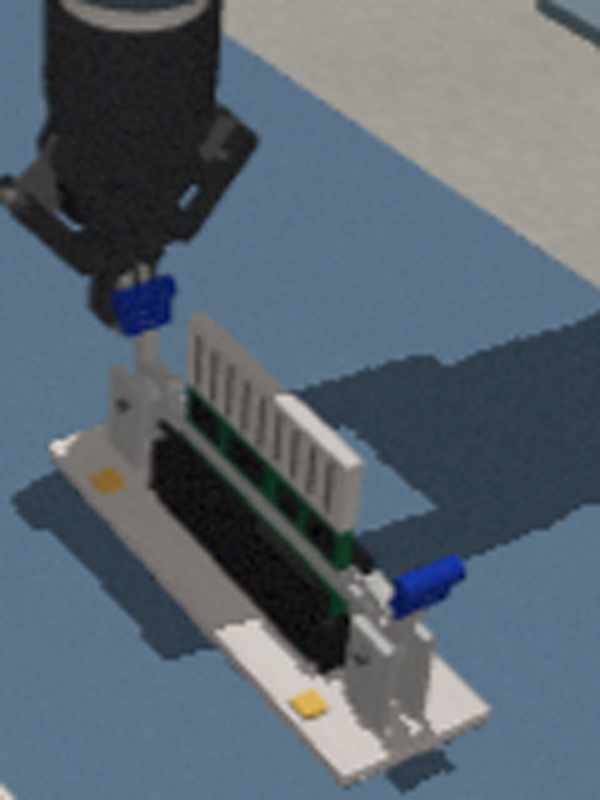

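View pics/w12c.png

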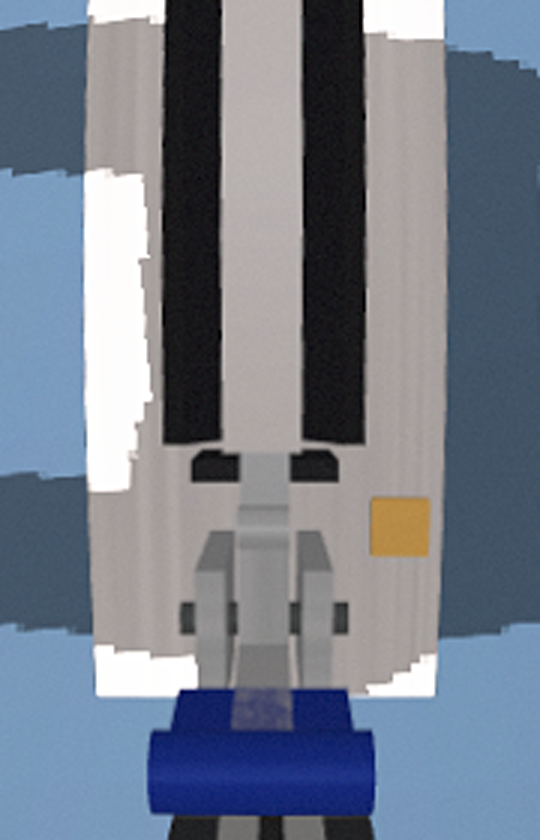

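servo_tool --series '[0.015,0.15,0,0,0]'

```text
t: 18.38
tcp_pos: [0.5554, 0.0854, 0.089]
orientation: [0.706, 0.03, 0.706, -0.031]
wrist_force: [-0.3, -1.5, 0.9]
gripper_width: -0.0001
```

servo_tool --series '[0.015,0.15,0,0,0]'

```text
t: 18.5
tcp_pos: [0.5556, 0.087, 0.089]
orientation: [0.706, 0.03, 0.706, -0.03]
wrist_force: [-0.5, -2.1, 1.9]
gripper_width: -0.0001
```

servo_tool --series '[0.015,0.15,0,0,0]'

```text
t: 18.62
tcp_pos: [0.5557, 0.0885, 0.089]
orientation: [0.706, 0.03, 0.706, -0.03]
wrist_force: [-0.7, -1.6, 2.0]
gripper_width: -0.0004
```

servo_tool --series '[-0.1,-1.2,0,0,0,0,-0.3,5,0,0,0,0,5.5,0,0,0.5,6,0,0,0,0.5,6,0,0,0,0.45,6,0,0,0,0.45,6,0,0,0,0.3,3.4,0,0,0,0,0,-3,0,0,0,0,-4,0,0,0,0,-3,0,0,0,0,-0.4,0,0]'

```text
t: 20.12
tcp_pos: [0.575, 0.3462, 0.087]
orientation: [0.704, 0.03, 0.708, -0.031]
wrist_force: [-0.7, -0.4, 0.2]
gripper_width: -0.0001
```

```bash
python3 -c "
from snap import *
st()"
```

```text
t 20.125 tcp [0.575  0.3462 0.087 ] zang -4.96 F [-0.69 -0.37  0.17] T [-0.02  0.05  0.04] w -0.0001 tool x [-0.006 -0.002 -1.   ]
```

servo_tool --series '[0,-0.6,0.2,0,0,-0.03,-0.6,0,0,0,-0.04,-0.6,0,0,0,-0.02,-0.2,0,0,0,-0.02,-0.2,0,0,0,-0.02,-0.2,0,0,0]'

```text
t: 20.88
tcp_pos: [0.5755, 0.3237, 0.0923]
orientation: [0.707, 0.031, 0.706, -0.03]
wrist_force: [-1.0, 2.2, 1.2]
gripper_width: 0.0004
```

servo_tool --series '[-0.02,-0.2,0,0,0,-0.02,-0.2,0,0,0]'

```text
t: 21.12
tcp_pos: [0.5752, 0.3198, 0.0923]
orientation: [0.707, 0.031, 0.706, -0.03]
wrist_force: [-0.3, 1.4, 1.7]
gripper_width: -0.0002
```

servo_tool --series '[-0.02,-0.2,0,0,0]'

```text
t: 21.25
tcp_pos: [0.5749, 0.3176, 0.0921]
orientation: [0.707, 0.03, 0.706, -0.03]
wrist_force: [0.3, 1.3, 1.2]
gripper_width: -0.0001
```

servo_tool --series '[-0.02,-0.2,0,0,0]'

```text
t: 21.38
tcp_pos: [0.5746, 0.3153, 0.092]
orientation: [0.706, 0.03, 0.706, -0.03]
wrist_force: [-0.3, 1.8, 0.7]
gripper_width: -0.0
```

servo_tool --series '[-0.015,-0.15,0,0,0]'

```text
t: 21.5
tcp_pos: [0.5744, 0.3137, 0.092]
orientation: [0.706, 0.03, 0.706, -0.031]
wrist_force: [-0.5, 2.0, 0.6]
gripper_width: -0.0001
```

servo_tool --series '[-0.015,-0.15,0,0,0]'

```text
t: 21.62
tcp_pos: [0.5743, 0.3123, 0.0919]
orientation: [0.706, 0.03, 0.707, -0.031]
wrist_force: [1.5, 2.2, 0.0]
gripper_width: 0.0001
```

servo_tool --series '[-0.015,-0.15,-0.1,0,0]'

```text
t: 21.75
tcp_pos: [0.5742, 0.3108, 0.091]
orientation: [0.706, 0.031, 0.706, -0.031]
wrist_force: [0.4, 1.4, 0.3]
gripper_width: -0.0001
```

servo_tool --series '[-0.015,-0.15,-0.1,0,0]'

```text
t: 21.88
tcp_pos: [0.574, 0.3094, 0.0899]
orientation: [0.706, 0.03, 0.706, -0.03]
wrist_force: [1.1, 2.6, 1.9]
gripper_width: 0.0
```

servo_tool --series '[-0.015,-0.15,0,0,0]'

```text
t: 22.0
tcp_pos: [0.5739, 0.3084, 0.09]
orientation: [0.707, 0.031, 0.706, -0.03]
wrist_force: [0.2, 4.7, 1.2]
gripper_width: -0.0005
```

servo_tool --series '[-0.015,-0.15,0,0,0]'

```text
t: 22.12
tcp_pos: [0.5738, 0.3071, 0.0901]
orientation: [0.707, 0.031, 0.706, -0.03]
wrist_force: [0.1, 6.2, 1.2]
gripper_width: -0.0001
```

servo_tool --series '[-0.01,-0.15,0,0,0]'

```text
t: 22.25
tcp_pos: [0.5737, 0.3058, 0.0902]
orientation: [0.707, 0.031, 0.706, -0.03]
wrist_force: [-0.5, 5.3, 2.0]
gripper_width: -0.0002
```

servo_tool --series '[-0.015,-0.15,0,0,0]'

```text
t: 22.38
tcp_pos: [0.5736, 0.3044, 0.0904]
orientation: [0.707, 0.031, 0.706, -0.03]
wrist_force: [-0.8, 6.7, 2.5]
gripper_width: 0.0003
```

servo_tool --series '[-0.015,-0.15,0,0,0]'

```text
t: 22.5
tcp_pos: [0.5735, 0.303, 0.0904]
orientation: [0.707, 0.031, 0.706, -0.03]
wrist_force: [-0.1, 7.3, 1.4]
gripper_width: 0.0
```

servo_tool --series '[-0.01,-0.1,0,0,0]'

```text
t: 22.62
tcp_pos: [0.5734, 0.3025, 0.0905]
orientation: [0.707, 0.032, 0.706, -0.03]
wrist_force: [0.1, 8.1, 1.8]
gripper_width: -0.0003
```

servo_tool --series '[-0.01,-0.1,0,0,0]'

```text
t: 22.75
tcp_pos: [0.5734, 0.302, 0.0905]
orientation: [0.707, 0.032, 0.706, -0.029]
wrist_force: [-0.1, 9.9, 1.3]
gripper_width: -0.0
```

servo_tool --series '[-0.01,-0.1,0,0,0]'

```text
t: 22.88
tcp_pos: [0.5733, 0.3013, 0.0905]
orientation: [0.707, 0.032, 0.706, -0.029]
wrist_force: [0.5, 10.1, 1.9]
gripper_width: 0.0002
```

servo_tool --series '[-0.01,-0.1,0,0,0]'

```text
t: 23.0
tcp_pos: [0.5732, 0.3004, 0.0905]
orientation: [0.707, 0.032, 0.706, -0.029]
wrist_force: [0.9, 10.8, 0.6]
gripper_width: -0.0001
```

servo_tool --series '[-0.005,-0.05,0,0,0]'

```text
t: 23.12
tcp_pos: [0.5732, 0.2999, 0.0905]
orientation: [0.707, 0.032, 0.706, -0.029]
wrist_force: [0.4, 11.5, -0.0]
gripper_width: 0.0002
```

servo_tool --series '[0,0,0,0,0]'

```text
t: 23.25
tcp_pos: [0.5732, 0.2998, 0.0905]
orientation: [0.707, 0.032, 0.706, -0.029]
wrist_force: [1.0, 10.4, 0.3]
gripper_width: -0.0003
```

```bash
python3 snap.py 13 wrist scene; python3 -c "
from h import *
p,K,E=load('scene13.npz'); crop(p,270,170,400,310,5,'pics/s13c.png')"
```

```text
t 23.35 tcp [0.5732 0.2999 0.0905] zang -4.94 F [ 0.84 10.58  1.32] T [ 1.79 -0.09  0.02] w 0.0002 tool x [ 0.002  0.004 -1.   ]
```

View pics/s13c.png

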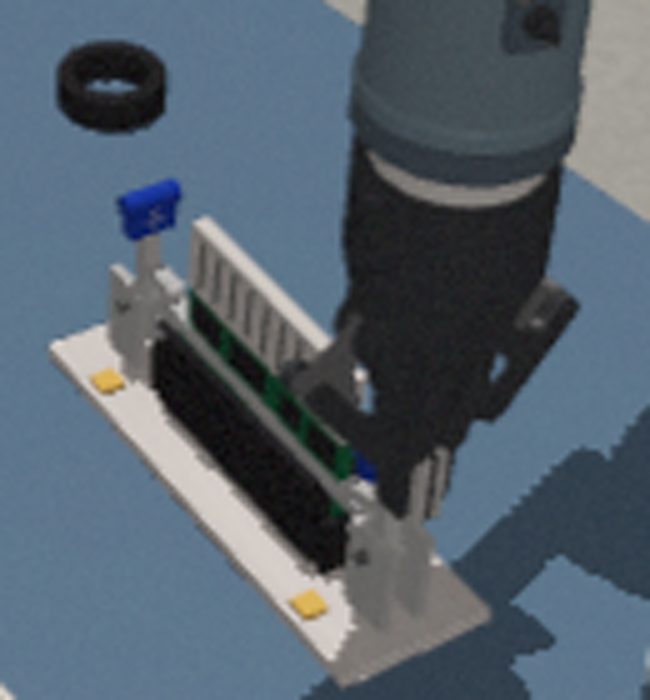

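servo_tool --series '[0.1,1.5,0,0,0,0,0,5,0,0,0,0,5.5,0,0,-0.5,-6,0,0,0,-0.5,-6,0,0,0,-0.5,-6,0,0,0,-0.5,-6,0,0,0,-0.2,-1.3,0,0,0,0,0,-3.5,0,0,0,0,-4,0,0,0,0,-2.9,0,0,0,0,0,0,0]'

```text
t: 24.85
tcp_pos: [0.5498, 0.0603, 0.0886]
orientation: [0.704, 0.03, 0.709, -0.03]
wrist_force: [0.1, -0.0, -0.1]
gripper_width: 0.0002
```

```bash
python3 -c "
from snap import *
st()"
```

```text
t 24.85 tcp [0.5498 0.0603 0.0886] zang -4.9 F [ 0.09 -0.01 -0.12] T [-0.06 -0.03  0.02] w 0.0002 tool x [-0.006  0.    -1.   ]
```

servo_tool --series '[0.2,0.6,0,0,0,0.1,0.6,0,0,0,0.05,0.6,0,0,0,0.05,0.6,0,0,0,0.02,0.2,0,0,0,0.02,0.2,0,0,0]'

```text
t: 25.6
tcp_pos: [0.5562, 0.0876, 0.091]
orientation: [0.706, 0.03, 0.706, -0.03]
wrist_force: [-0.2, 0.8, -0.2]
gripper_width: -0.0001
```

servo_tool --series '[0.015,0.15,0,0,0]'

```text
t: 25.72
tcp_pos: [0.5564, 0.0888, 0.091]
orientation: [0.706, 0.03, 0.707, -0.031]
wrist_force: [-0.6, -2.6, -0.0]
gripper_width: -0.0001
```

servo_tool --series '[0.015,0.15,0,0,0]'

```text
t: 25.85
tcp_pos: [0.5566, 0.0899, 0.0911]
orientation: [0.706, 0.03, 0.707, -0.031]
wrist_force: [-1.4, -2.2, 0.8]
gripper_width: -0.0003
```

servo_tool --series '[0.015,0.15,0,0,0]'

```text
t: 25.98
tcp_pos: [0.5567, 0.0915, 0.0912]
orientation: [0.706, 0.03, 0.706, -0.031]
wrist_force: [-1.1, -2.8, 2.3]
gripper_width: 0.0001
```

servo_tool --series '[0.015,0.15,0,0,0]'

```text
t: 26.1
tcp_pos: [0.5569, 0.0931, 0.0912]
orientation: [0.706, 0.03, 0.706, -0.031]
wrist_force: [-1.2, -3.7, 2.2]
gripper_width: -0.0004
```

servo_tool --series '[0.01,0.15,0,0,0]'

```text
t: 26.22
tcp_pos: [0.5571, 0.0946, 0.0911]
orientation: [0.707, 0.03, 0.706, -0.031]
wrist_force: [-0.9, -6.1, 2.4]
gripper_width: -0.0001
```

servo_tool --series '[0.01,0.15,0,0,0]'

```text
t: 26.35
tcp_pos: [0.5572, 0.0959, 0.0911]
orientation: [0.707, 0.03, 0.706, -0.031]
wrist_force: [-1.0, -6.1, 3.7]
gripper_width: 0.0001
```

servo_tool --series '[0.01,0.15,0,0,0]'

```text
t: 26.48
tcp_pos: [0.5573, 0.0971, 0.0911]
orientation: [0.707, 0.03, 0.706, -0.031]
wrist_force: [-1.9, -8.4, 2.8]
gripper_width: -0.0001
```

servo_tool --series '[0.01,0.1,0,0,0]'

```text
t: 26.6
tcp_pos: [0.5573, 0.0974, 0.0912]
orientation: [0.706, 0.029, 0.706, -0.031]
wrist_force: [-2.5, -10.8, 3.4]
gripper_width: 0.0003
```

servo_tool --series '[0.01,0.1,0,0,0]'

```text
t: 26.72
tcp_pos: [0.5573, 0.0977, 0.0911]
orientation: [0.706, 0.029, 0.707, -0.032]
wrist_force: [-2.8, -13.8, 3.6]
gripper_width: 0.0
```

servo_tool --series '[0.01,0.1,0,0,0]'

```text
t: 26.85
tcp_pos: [0.5574, 0.0979, 0.0912]
orientation: [0.706, 0.028, 0.707, -0.032]
wrist_force: [-2.8, -16.7, 3.7]
gripper_width: 0.0002
```

servo_tool --series '[-0.03,-0.4,0,0,0,-0.1,-1.2,0,0,0]'

```text
t: 27.1
tcp_pos: [0.5561, 0.0855, 0.0908]
orientation: [0.706, 0.031, 0.706, -0.03]
wrist_force: [-0.3, 1.0, 0.5]
gripper_width: 0.0
```

```bash
python3 snap.py 14 wrist scene; python3 -c "
from h import *
p,K,E=load('scene14.npz'); crop(p,270,170,390,310,6,'pics/s14c.png')
p,K,E=load('wrist14.npz'); crop(p,190,0,370,280,3,'pics/w14c.png')"
```

```text
t 27.2 tcp [0.5561 0.0844 0.0908] zang -4.99 F [-0.02  0.68 -1.09] T [ 0.08 -0.01 -0.03] w 0.0004 tool x [-0.  0. -1.]
```

View pics/s14c.png

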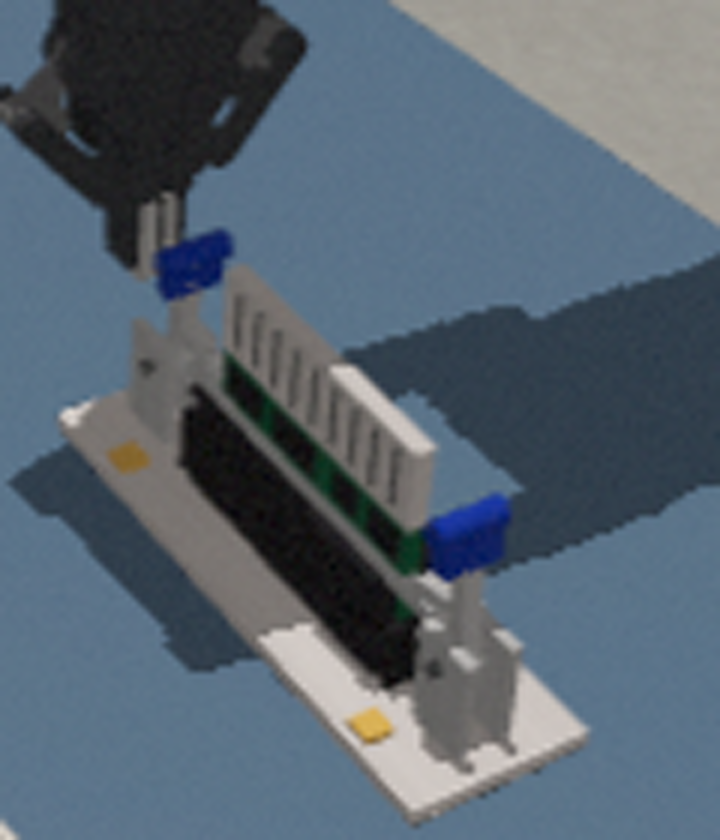

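View pics/w14c.png

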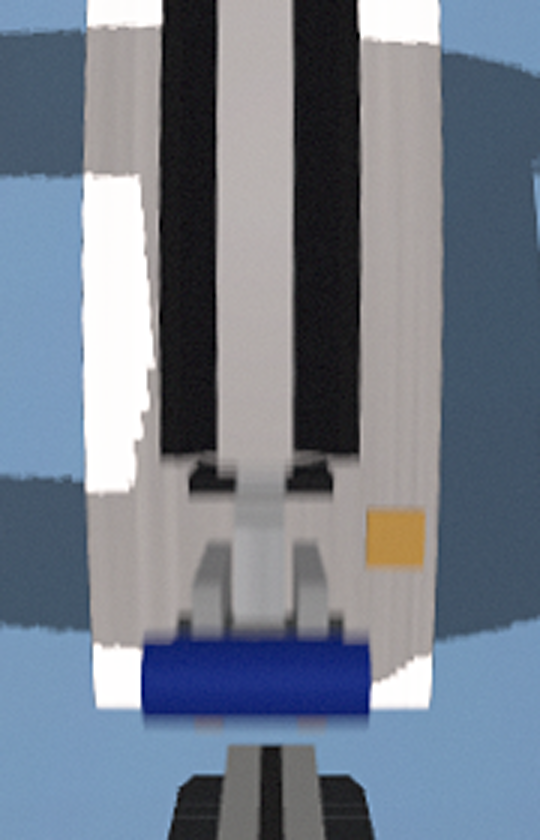

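```bash
cat > meas.py <<'E'
from h import *
import sys
p8,K,E=load("scene8.npz")
ex=np.array([.9962,-.0872,0]);ey=np.array([.0872,.9962,0]);C=np.array([.5642,.1982,0])
def P(yd,z,xd=.004): return C+xd*ex+yd*ey+np.array([0,0,z])
def run(f):
    p,_,_=load(f)
    a=cv2.cvtColor(p8,cv2.COLOR_BGR2GRAY); b=cv2.cvtColor(p,cv2.COLOR_BGR2GRAY)
    S=6
    for nm,y0,y1 in (("left",.012,.058),("right",-.058,-.012),("mid",-.03,.03)):
        q=proj([P(y0,.068),P(y1,.068),P(y0,.118),P(y1,.118)],K,E)
        x0,yy0=np.floor(q.min(0)-1).astype(int); x1,yy1=np.ceil(q.max(0)+1).astype(int)
        A=cv2.resize(a[yy0:yy1,x0:x1],None,fx=S,fy=S,interpolation=cv2.INTER_CUBIC).astype(np.float32)
        m=8
        B=cv2.resize(b[yy0-m:yy1+m,x0-m:x1+m],None,fx=S,fy=S,interpolation=cv2.INTER_CUBIC).astype(np.float32)
        r=cv2.matchTemplate(cv2.Laplacian(cv2.GaussianBlur(B,(0,0),5),-1,ksize=5),cv2.Laplacian(cv2.GaussianBlur(A,(0,0),5),-1,ksize=5),cv2.TM_CCOEFF_NORMED)
        _,v,_,l=cv2.minMaxLoc(r); du=l[0]/S-m;dv=l[1]/S-m
        g=(proj([P((y0+y1)/2,.08)],K,E)-proj([P((y0+y1)/2,.09)],K,E))[0]
        gy=(proj([P((y0+y1)/2+.001,.09)],K,E)-proj([P((y0+y1)/2,.09)],K,E))[0]
        s=np.linalg.solve(np.stack([g/10,gy],1),[du,dv])
        print(f,nm,"corr",round(v,3),"duv",round(du,2),round(dv,2),"drop mm",s[0].round(2),"dy mm",s[1].round(2))
for f in sys.argv[1:]: run(f)
E
python3 meas.py scene8.npz scene9.npz scene10.npz scene11.npz scene12.npz scene13.npz scene14.npz
```

```text
scene8.npz left corr 0.975 duv 0.0 0.0 drop mm 0.0 dy mm 0.0
scene8.npz right corr 0.98 duv 0.0 0.0 drop mm 0.0 dy mm 0.0
scene8.npz mid corr 0.979 duv 0.0 0.0 drop mm 0.0 dy mm 0.0
scene9.npz left corr 0.973 duv 0.0 0.0 drop mm 0.0 dy mm 0.0
scene9.npz right corr 0.976 duv 0.0 0.0 drop mm 0.0 dy mm 0.0
scene9.npz mid corr 0.974 duv 0.0 0.0 drop mm 0.0 dy mm 0.0
scene10.npz left corr 0.872 duv 0.67 2.83 drop mm 5.38 dy mm 3.07
scene10.npz right corr 0.908 duv 0.67 1.33 drop mm 1.74 dy mm 2.77
scene10.npz mid corr 0.898 duv 0.67 2.0 drop mm 3.39 dy mm 2.87
scene11.npz left corr 0.891 duv 0.67 3.0 drop mm 5.79 dy mm 3.12
scene11.npz right corr 0.768 duv 0.67 1.5 drop mm 2.17 dy mm 2.81
scene11.npz mid corr 0.883 duv 0.67 2.17 drop mm 3.81 dy mm 2.92
scene12.npz left corr 0.924 duv 0.33 3.67 drop mm 8.27 dy mm 2.26
scene12.npz right corr 0.716 duv 0.33 3.83 drop mm 9.1 dy mm 2.17
scene12.npz mid corr 0.815 duv 3.67 7.0 drop mm 8.49 dy mm 14.64
scene13.npz left corr 0.819 duv -5.67 -1.0 drop mm 11.54 dy mm -18.64
scene13.npz right corr 0.896 duv 1.0 5.0 drop mm 10.41 dy mm 4.9
scene13.npz mid corr 0.861 duv 1.0 5.33 drop mm 11.01 dy mm 4.97
scene14.npz left corr 0.924 duv 0.33 5.5 drop mm 12.81 dy mm 2.85
scene14.npz right corr 0.719 duv 0.33 5.33 drop mm 13.01 dy mm 2.54
scene14.npz mid corr 0.794 duv 0.33 5.5 drop mm 13.13 dy mm 2.72
```

The scene images show both ends down by about 13 mm from rest, with underside contact at about 9 mm. That agrees with the right end's sharp force rise. I'll go back to finish the left.

servo_tool --series '[-0.05,-1,0,0,0,0,0,5,0,0,0,0,5.5,0,0,0.5,6,0,0,0,0.5,6,0,0,0,0.5,6,0,0,0,0.5,6,0,0,0,0.1,1,0,0,0,0,0,-3.5,0,0,0,0,-4,0,0,0,0,-3,0,0,0,0,0,0,0]'

```text
t: 28.7
tcp_pos: [0.5748, 0.3231, 0.0881]
orientation: [0.704, 0.03, 0.709, -0.032]
wrist_force: [-0.2, 0.4, -0.6]
gripper_width: 0.0003
```

```bash
python3 snap.py 15 scene; python3 meas.py scene15.npz
```

```text
t 28.75 tcp [0.5763 0.3238 0.0903] zang -4.98 F [ 0.86  0.62 -0.02] T [-0.03 -0.06  0.06] w 0.0003 tool x [-0.002 -0.001 -1.   ]
scene15.npz left corr 0.898 duv 0.33 5.5 drop mm 12.81 dy mm 2.85
scene15.npz right corr 0.847 duv 0.5 5.5 drop mm 13.01 dy mm 3.19
scene15.npz mid corr 0.925 duv 0.33 5.5 drop mm 13.13 dy mm 2.72
```

servo_tool --series '[-0.05,-0.6,0,0,0,-0.05,-0.6,0,0,0,-0.05,-0.6,0,0,0,-0.03,-0.3,0,0,0,0,0,0,0,0]'

```text
t: 29.38
tcp_pos: [0.5749, 0.3037, 0.0912]
orientation: [0.707, 0.031, 0.706, -0.031]
wrist_force: [0.1, 0.9, 0.3]
gripper_width: 0.0001
```

servo_tool --series '[-0.01,-0.15,0,0,0]'

```text
t: 29.5
tcp_pos: [0.5748, 0.3026, 0.091]
orientation: [0.706, 0.03, 0.706, -0.03]
wrist_force: [-0.6, -0.7, -0.3]
gripper_width: -0.0001
```

servo_tool --series '[-0.01,-0.1,0,0,0]'

```text
t: 29.62
tcp_pos: [0.5746, 0.3015, 0.0909]
orientation: [0.706, 0.03, 0.707, -0.03]
wrist_force: [0.1, -0.4, -0.5]
gripper_width: 0.0002
```

servo_tool --series '[-0.01,-0.1,0,0,0]'

```text
t: 29.75
tcp_pos: [0.5746, 0.3006, 0.091]
orientation: [0.706, 0.03, 0.706, -0.03]
wrist_force: [-0.6, 1.6, 0.4]
gripper_width: 0.0001
```

servo_tool --series '[-0.01,-0.1,0,0,0]'

```text
t: 29.88
tcp_pos: [0.5745, 0.3003, 0.091]
orientation: [0.707, 0.031, 0.706, -0.03]
wrist_force: [1.2, 4.7, -1.5]
gripper_width: 0.0002
```

servo_tool --series '[-0.01,-0.1,0,0,0]'

```text
t: 30.0
tcp_pos: [0.5745, 0.2999, 0.091]
orientation: [0.707, 0.032, 0.706, -0.03]
wrist_force: [1.0, 8.9, -2.5]
gripper_width: -0.0002
```

servo_tool --series '[-0.01,-0.1,0,0,0]'

```text
t: 30.12
tcp_pos: [0.5745, 0.2997, 0.0911]
orientation: [0.707, 0.032, 0.706, -0.029]
wrist_force: [0.4, 9.7, -4.0]
gripper_width: -0.0
```

servo_tool --series '[-0.01,-0.1,0,0,0]'

```text
t: 30.25
tcp_pos: [0.5744, 0.2995, 0.0911]
orientation: [0.707, 0.032, 0.706, -0.029]
wrist_force: [1.4, 14.4, -3.2]
gripper_width: -0.0003
```

servo_tool --series '[-0.005,-0.07,0,0,0]'

```text
t: 30.38
tcp_pos: [0.5744, 0.2993, 0.0911]
orientation: [0.707, 0.033, 0.706, -0.028]
wrist_force: [1.8, 14.0, -3.9]
gripper_width: 0.0001
```

servo_tool --series '[0,0,0,0,0]'

```text
t: 30.5
tcp_pos: [0.5744, 0.2993, 0.0911]
orientation: [0.707, 0.033, 0.706, -0.028]
wrist_force: [0.3, 13.4, -3.8]
gripper_width: 0.0004
```

Left gives a firm stop at about 14 N. I'll back off and re-feel the right side once, since the left has settled.

servo_tool --series '[0.04,0.5,0,0,0,0.1,2,0,0,0,0,0,5,0,0,0,0,5.5,0,0,-0.55,-6,0,0,0,-0.55,-6,0,0,0,-0.5,-6,0,0,0,-0.5,-6,0,0,0,0,-0.8,0,0,0,0,0,-3.5,0,0,0,0,-4,0,0,0,0,-3,0,0]'

```text
t: 32.0
tcp_pos: [0.5543, 0.074, 0.0896]
orientation: [0.706, 0.03, 0.707, -0.03]
wrist_force: [-0.4, 0.5, 0.6]
gripper_width: 0.0003
```

servo_tool --series '[0,0,0,0,0]'

```text
t: 32.12
tcp_pos: [0.5529, 0.074, 0.0888]
orientation: [0.705, 0.03, 0.708, -0.03]
wrist_force: [-0.1, 0.4, 0.3]
gripper_width: 0.0
```

```bash
python3 snap.py 16 scene wrist; python3 meas.py scene16.npz;python3 -c "
from h import *
p,K,E=load('scene16.npz'); crop(p,260,140,390,310,4,'pics/s16c.png')
p,K,E=load('wrist16.npz'); crop(p,190,0,370,280,2,'pics/w16c.png')"
```

```text
t 32.225 tcp [0.5552 0.0736 0.0917] zang -4.89 F [-0.51  0.68  0.79] T [-0.02 -0.02 -0.02] w 0.0001 tool x [ 0.001  0.    -1.   ]
scene16.npz left corr 0.916 duv 0.33 5.5 drop mm 12.81 dy mm 2.85
scene16.npz right corr 0.718 duv 0.33 5.33 drop mm 13.01 dy mm 2.54
scene16.npz mid corr 0.826 duv 0.33 5.5 drop mm 13.13 dy mm 2.72
```

View pics/s16c.png

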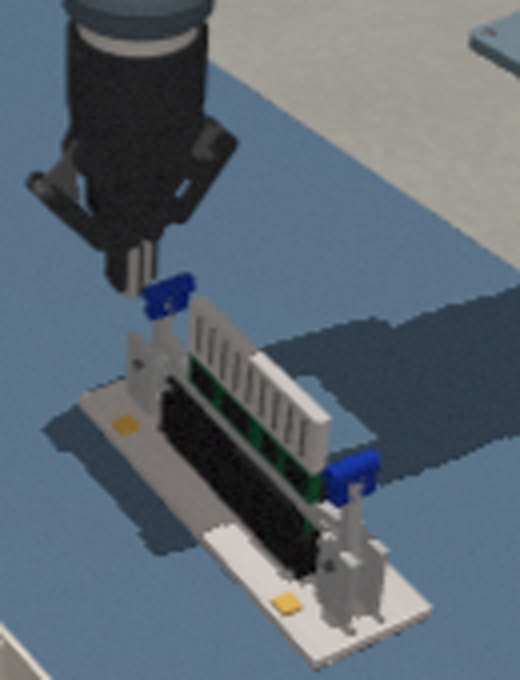

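servo_tool --series '[0.05,0.6,0,0,0,0.05,0.6,0,0,0,0.05,0.6,0,0,0,0.02,0.2,0,0,0,0,0,0,0,0]'

```text
t: 32.85
tcp_pos: [0.5562, 0.0929, 0.0911]
orientation: [0.706, 0.03, 0.706, -0.03]
wrist_force: [0.7, -0.3, 0.9]
gripper_width: 0.0002
```

servo_tool --series '[0.01,0.15,0,0,0]'

```text
t: 32.98
tcp_pos: [0.5563, 0.0941, 0.091]
orientation: [0.706, 0.031, 0.706, -0.031]
wrist_force: [-0.1, -0.2, -0.5]
gripper_width: -0.0001
```

servo_tool --series '[0.01,0.1,0,0,0]'

```text
t: 33.1
tcp_pos: [0.5564, 0.0952, 0.091]
orientation: [0.706, 0.031, 0.706, -0.031]
wrist_force: [0.0, 0.4, -0.4]
gripper_width: 0.0001
```

servo_tool --series '[0.01,0.1,0,0,0]'

```text
t: 33.22
tcp_pos: [0.5565, 0.0962, 0.0909]
orientation: [0.706, 0.031, 0.706, -0.031]
wrist_force: [0.1, 0.4, 0.4]
gripper_width: 0.0
```

servo_tool --series '[0.01,0.1,0,0,0]'

```text
t: 33.35
tcp_pos: [0.5566, 0.0968, 0.091]
orientation: [0.706, 0.03, 0.707, -0.031]
wrist_force: [-0.1, -4.1, 0.0]
gripper_width: 0.0003
```

servo_tool --series '[0.01,0.1,0,0,0]'

```text
t: 33.48
tcp_pos: [0.5566, 0.0971, 0.091]
orientation: [0.706, 0.03, 0.707, -0.031]
wrist_force: [-1.0, -7.4, 0.7]
gripper_width: 0.0
```

servo_tool --series '[0.01,0.1,0,0,0]'

```text
t: 33.6
tcp_pos: [0.5567, 0.0974, 0.091]
orientation: [0.706, 0.029, 0.707, -0.031]
wrist_force: [-0.9, -10.0, 0.6]
gripper_width: 0.0001
```

servo_tool --series '[0.01,0.1,0,0,0]'

```text
t: 33.72
tcp_pos: [0.5567, 0.0977, 0.091]
orientation: [0.706, 0.029, 0.707, -0.032]
wrist_force: [-1.8, -13.3, 2.0]
gripper_width: 0.0
```

Right is unchanged and firmly home. I'll do one last confirmation feel on the left, a little higher than before and well under 22 N.

servo_tool --series '[-0.04,-0.5,0,0,0,-0.1,-1.5,0,0,0,0,0,5,0,0,0,0,5.5,0,0,0.5,6,0,0,0,0.5,6,0,0,0,0.5,6,0,0,0,0.4,6,0,0,0,0,0.3,0,0,0,0,0,-3.5,0,0,0,0,-4,0,0,0,0,-3,0,0]'

```text
t: 35.22
tcp_pos: [0.574, 0.3216, 0.0892]
orientation: [0.706, 0.03, 0.707, -0.031]
wrist_force: [1.1, 0.7, 0.7]
gripper_width: 0.0003
```

servo_tool --series '[0,0,0,0,0,-0.05,-0.5,0,0,0,-0.05,-0.5,0,0,0,0,0,0,0,0]'

```text
t: 35.72
tcp_pos: [0.5743, 0.3128, 0.0925]
orientation: [0.707, 0.031, 0.706, -0.03]
wrist_force: [0.1, -0.1, 0.6]
gripper_width: 0.0
```

servo_tool --series '[-0.05,-0.5,-0.2,0,0,-0.04,-0.4,0,0,0,0,0,0,0,0]'

```text
t: 36.1
tcp_pos: [0.5725, 0.3039, 0.089]
orientation: [0.706, 0.031, 0.707, -0.031]
wrist_force: [-0.6, 0.4, 0.9]
gripper_width: 0.0003
```

servo_tool --series '[-0.01,-0.2,0,0,0,-0.01,-0.15,0,0,0]'

```text
t: 36.35
tcp_pos: [0.5724, 0.3009, 0.089]
orientation: [0.706, 0.031, 0.706, -0.03]
wrist_force: [0.8, 2.4, -0.4]
gripper_width: -0.0001
```

servo_tool --series '[-0.01,-0.1,0,0,0]'

```text
t: 36.48
tcp_pos: [0.5724, 0.3007, 0.0891]
orientation: [0.707, 0.031, 0.706, -0.03]
wrist_force: [0.4, 5.1, -0.8]
gripper_width: 0.0004
```

servo_tool --series '[-0.01,-0.1,0,0,0]'

```text
t: 36.6
tcp_pos: [0.5724, 0.3004, 0.0891]
orientation: [0.707, 0.032, 0.706, -0.029]
wrist_force: [0.7, 8.5, -2.3]
gripper_width: 0.0001
```

servo_tool --series '[-0.01,-0.1,0,0,0]'

```text
t: 36.72
tcp_pos: [0.5724, 0.3001, 0.0891]
orientation: [0.707, 0.032, 0.706, -0.029]
wrist_force: [1.4, 11.8, -2.3]
gripper_width: 0.0003
```

servo_tool --series '[-0.01,-0.1,0,0,0]'

```text
t: 36.85
tcp_pos: [0.5723, 0.2999, 0.0892]
orientation: [0.707, 0.032, 0.706, -0.029]
wrist_force: [2.1, 13.9, -3.0]
gripper_width: 0.0002
```

servo_tool --series '[-0.01,-0.1,0,0,0]'

```text
t: 36.98
tcp_pos: [0.5723, 0.2997, 0.0892]
orientation: [0.707, 0.033, 0.706, -0.028]
wrist_force: [1.8, 17.6, -3.1]
gripper_width: -0.0
```

Both sides now show the same hard-stop curve, about 3 N per mm with no lever movement. I'll retreat and do the final look.

servo_tool --series '[0.04,0.5,0,0,0,0.1,1.5,0,0,0,0.1,1,3,0,0,0,0,5,0,0,0,0,5,0,0,-2,0,0,0,0,0,0,0,0,0,0,0,0,0,0]'

```text
t: 37.98
tcp_pos: [0.5543, 0.3257, 0.2182]
orientation: [0.706, 0.03, 0.707, -0.031]
wrist_force: [-0.1, 0.0, -0.5]
gripper_width: -0.0003
```

```bash
python3 snap.py 17 scene top; python3 meas.py scene17.npz;python3 -c "
from h import *
p,K,E=load('scene17.npz'); crop(p,270,170,390,310,5,'pics/s17c.png')"
```

```text
t 38.075 tcp [0.5545 0.3256 0.2179] zang -4.95 F [-0.29  0.4   0.63] T [-0.02 -0.05 -0.02] w 0.0002 tool x [-0.001 -0.001 -1.   ]
scene17.npz left corr 0.932 duv 0.33 5.67 drop mm 13.23 dy mm 2.91
scene17.npz right corr 0.846 duv 0.5 5.5 drop mm 13.01 dy mm 3.19
scene17.npz mid corr 0.92 duv 0.33 5.5 drop mm 13.13 dy mm 2.72
```

View pics/s17c.png

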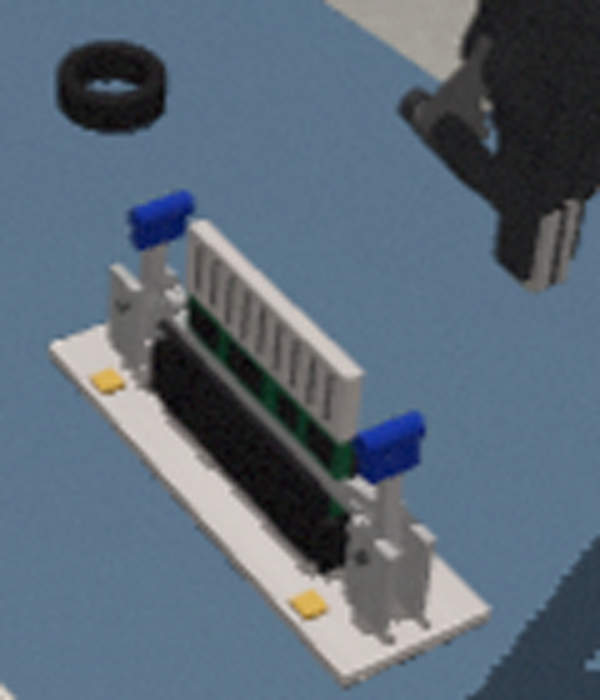

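View pics/scene17.png

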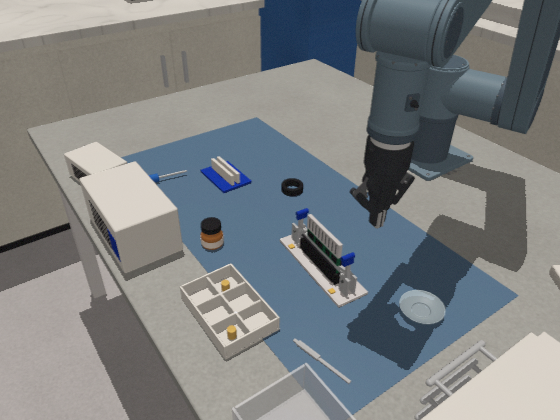

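The module is level in the dock, both levers are swung in, the bystanders haven't moved, and the arm is clear. I'll hand the job in.

```bash
python3 -c "
from workcell import arm
print(arm.sign_off())"
```

```text
the job is handed in; nothing more can be done
None
```

The module is out of the stand, upright in the dock guides and driven home at both ends by the levers alone. I handed the job in at about 38 s of the 72 s allowed.

**What I did:** I lowered the module into the guides until it rested on the open levers. It saw about 5 N of light downward contact just before I let go. I then swung the levers in small steps, alternating sides to keep the module nearly level.

**Final checks:**
- **Force:** each lever ended on a hard stop, rising about 3 N per mm with no further lever motion. The peaks were 16.7 N on the right and 17.6 N on the left, under the 22 N limit.
- **Pictures:** both ends sit about 13 mm below where they rested (13.2 mm left, 13.0 mm right). The module is level and upright, the bystanders look unmoved, and the arm is clear.

**Less certain points:**
- **Uneven feel:** the two sides did not feel the same on the first push. The left climbed slowly to about 11.5 N while still moving, and the right stopped after only about 4 mm of tip travel. I read that as the module's tilt.
- **Re-checks:** because of that I felt the right side once more (to 13 N) and the left twice more (to 14 N, then 17.6 N). These pushes were slightly beyond the first feel of home. They found firm stops at the same lever positions, within about 0.5 mm.
- **Height measurement:** the picture-based heights are only good to about 0.4 mm, so the force readings are the main evidence that both ends are home.

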